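# Snap the burner's ignition board back onto its posts

### The arm

A 7-joint arm with a two-finger parallel gripper is mounted at the origin on the work surface. World frame = base frame: x ahead of the robot, y to its left, z up, the work surface at z = 0. Lengths are in mm, angles in rad, forces in N, time in s.
With the tool pointing down it reaches from about 425 to 875 mm from the base axis. Payload 4.7 kg.
Tool frame: the origin (TCP) lies between the finger pads; the fingertips stand 22 mm ahead of it and the grasp point (between the pads) lies 3 mm ahead of it; z points along the fingers, y is the line along which they close (so a half turn about z gives the same grasp; the last joint's range is limited). The gripper opens to 87 mm and grips with 3 to 60 N. Pads are 19 mm wide; open, the fingers measure 117 mm over their backs; the gripper's body (75 mm by 190 mm) begins 51 mm behind the grasp point.
Start: joints at [1.225, 0.321, -0.07, 1.45, 0.023, 1.371, -0.057], TCP at [228.838, -608.405, 244.587] pointing down, gripper open.
Joint ranges: [-2.86, 2.86], [-0.3, 2.09], [-1.38, 1.24], [0.06, 2.45], [-1.56, 4.7], [0.09, 2.05], [-2.69, 2.69]. Speed limits (rad/s): [2.57, 2.57, 3.14, 3.14, 3.14, 3.14, 3.14].

### API

Orientations are given as a rotation vector (axis times angle).
In Python, from rig import ctrl, cams gives the robot as it stands. The module is installed in compiled form; this text tells all that it offers.
- The arm moves only by the shell command python3 -m creep 'ROWS' [FORCE]. ROWS is JSON, a list of rows, each an object of numbers: "grip": the gripper command: -1 is fully open, 1 is shut, values between are in proportion; "tx", "ty", "tz": the shift along the tool's x, y, z as a fraction of full scale; "wx", "wy", "wz": the turn, a rotation vector about the tool's x, y, z as a fraction of full scale. In form: [{"grip": .., "tx": .., "ty": .., "tz": .., "wx": .., "wy": .., "wz": ..}, ...]. A call has 1 to 10 rows; each row is the pose to reach, as a shift and turn from the pose commanded when the call began, along the tool's axes at that moment; what a row does not reach only later rows make up. Full scale, the value 1, is 0.5 m for a shift and 0.5 rad for a turn. A row lasts 1/12 s, in which the tool goes at most 41.7 mm and 7.16 degrees, less where a joint would pass 70% of its speed; a pose out of reach is approached as far as the arm can. A call with a number of a shift or a turn outside -1 to 1 is refused whole. A call with a gripper value outside its range is refused whole. The fingers move at their own pace and stop on an object; FORCE is the grip in N (left out, the last holds). Time passes only in rows, so rows that repeat a pose let the fingers close. It gives the time, the measured TCP pose, the force, the opening and the grip force at its end, in the units of the state.
- ctrl.state(): the state, without advancing time (a new reading comes with each control period).
- cams.capture(name): name is "scene" or "top" or "wrist"; returns a dict with "color" (384x512x3 uint8, blue, green, red), "mtx" (3x3 intrinsics, pixels), "eye" and "orientation" of the camera in the world; the wrist camera has in their place "hand_eye" (4x4, takes a point from camera to tool coordinates, whose origin is the TCP and whose axes are the flange's). Camera axes: x right, y up, looking along -z (the intrinsics and any distortion apply to the point x, -y, -z); pixel columns grow to the right and rows downward; lengths in mm; the calibration is good to about 2 mm. A picture is of the moment at which its call begins: read the wrist's pose just before it. There is no depth.
- ctrl.close_job(): hands the job in; it is judged then, once.
The state is a dict: "time": time; "joint_pos": joint angles; "qd": joint speeds; "tau": joint torques, N m; "tcp_pos": TCP position; "eef_rot": TCP orientation; "ft_force": force on the tool from outside, world axes, zero at the start; "wrist_torque": the same for the moment, N m; "opening": finger opening in mm; "finger_force": force on a finger pad.
Only numpy, scipy, OpenCV 4.12 (cv2) and the standard library are available. Lean on these libraries where they do the work, as an engineer would, in place of code of your own. Each camera call takes 0.05 s, during which the arm holds its last target. There are 200 camera calls.

### The job

The burner's ignition board is out of its box: pick it up by the coil block, lay its three holes over the three barbed posts in the open igniter box, the two-hole end over the two-post end, and press it down beside the posts, one after another, until all three have clicked through and the board lies home on every post's shoulder, then let go. Press slowly and with no more than about 12 N, and stop as soon as a post has bottomed, or it cracks. Leave everything else on the worktop where it is.

Things in the scene. Friction and masses are not known exactly. Their poses are not given: they have to be found in the camera images.
- coil (a point): Grip point in the ignition board's coil block, the tall black box on the board: 34 mm along board x, 28 mm along board y, 48 mm high; hold the board by it. The point is on the block's vertical axis, 27 mm above the board's upper face, 29 mm above its underside, at board x = +5, y = 0 mm from the board's middle. Axes: the board's, x towards the end with two holes, z up.
- board: The loose ignition board: flat brown phenolic sheet 160 x 120 x 2 mm (x, y, z), about 0.2 kg with its coil, lying coil up, with three square 12 mm through holes. Origin: middle of its underside. x along the 160 mm side towards the two-hole end, z up. Other parts on it are under 13 mm high, at its -x corners and +y edge.
- housing_mid (a point): Middle of the upper face of the floor of the igniter box, 4 mm above the worktop. The box is a fixed, open grey tray 190 x 150 mm (x, y), rim 10 mm high, with three white posts. x along the 190 mm side towards the two-post end, z up. The board goes in with its axes parallel to these, middle over middle.
- hole0 (a point): Centre of a board hole at board x = +58, y = +42 mm, on the board's underside. Goes over the post of the same number. The spot to press for it: board x = +34, y = +33 mm, on the bare upper face (room for a pad 30 x 19 mm, long side along board y).
- hole1 (a point): Centre of a board hole at board x = +58, y = -42 mm, on the board's underside. Goes over the post of the same number. The spot to press for it: board x = +34, y = -33 mm, on the bare upper face (room for a pad 30 x 19 mm, long side along board y).
- hole2 (a point): Centre of a board hole at board x = -58, y = 0 mm, on the board's underside. Goes over the post of the same number. The spot to press for it: board x = -35, y = 0 mm, on the bare upper face (room for a pad 30 x 19 mm, long side along board y).
- post0 (a point): Foot of a standoff post, on the box floor (4 mm above the worktop) at box x = +58, y = +42 mm. The board comes to rest on the post's shoulder, a 22 mm disc 6 to 12.5 mm above this point: each post is screwed in to its own height, which is not measured and must be felt. Above the shoulder: a 10 mm round neck, then a pointed nose, tip 23.5 mm above the shoulder.
- post1 (a point): Foot of the post at box x = +58, y = -42 mm, shaped as post0, own height. Two sprung barbs on each post, to box +y and -y, reach 8.4 mm from the axis 4 mm above the shoulder and slope in to the nose. A board laid over the posts stops on the barbs, underside 5 to 10 mm above the shoulders; its weight does not push it through.
- post2 (a point): Foot of the post at box x = -58, y = 0 mm, shaped as post0, own height. Pressing one hole past its barbs takes 4 to 10 N at the press spot; then they spring out over the board, which meets the stiff shoulder, and pressing on raises the force fast. A shoulder bears at most 14 N. The board, once home, stays locked.
- barb00 (a joint): Spring travel (m) of post0's barb on its box +y side: 0 sprung out (before and after the click), down to about -0.0024 while the board's hole squeezes it in.
- barb01 (a joint): Spring travel (m) of post0's barb on its box -y side: 0 sprung out (before and after the click), down to about -0.0024 while the board's hole squeezes it in.
- barb10 (a joint): Spring travel (m) of post1's barb on its box +y side: 0 sprung out (before and after the click), down to about -0.0024 while the board's hole squeezes it in.
- barb11 (a joint): Spring travel (m) of post1's barb on its box -y side: 0 sprung out (before and after the click), down to about -0.0024 while the board's hole squeezes it in.
- barb20 (a joint): Spring travel (m) of post2's barb on its box +y side: 0 sprung out (before and after the click), down to about -0.0024 while the board's hole squeezes it in.
- barb21 (a joint): Spring travel (m) of post2's barb on its box -y side: 0 sprung out (before and after the click), down to about -0.0024 while the board's hole squeezes it in.
- pot_c (a point): Bystander, to be left where it is: empty blue enamel pot, 160 mm wide, 85 mm high; point 10 mm above the middle of its underside
- mug_c (a point): Bystander, to be left where it is: white mug, 76 mm wide, 80 mm high; point 10 mm above the middle of its underside
- cup_c (a point): Bystander, to be left where it is: plastic measuring cup, 80 mm wide, 65 mm high, with a flat handle; point 10 mm above the middle of its underside
- spoon_rest_c (a point): Bystander, to be left where it is: ceramic spoon rest, 61 x 120 mm, 14 mm high; point 10 mm above the middle of its underside
- pestle_c (a point): Bystander, to be left where it is: wooden pestle lying flat, 165 mm long, 33 mm thick; point 10 mm above the middle of its underside
- screwdriver_c (a point): Bystander, to be left where it is: screwdriver lying flat, 180 mm long; point 10 mm above the middle of its underside
- box_lid_c (a point): Bystander, to be left where it is: the igniter box's flat lid, 150 x 120 mm, 6 mm thick; point 10 mm above the middle of its underside
Things that resemble listed ones, but are neither listed nor needed, are in the scene too. Several things have the shape of the board; the one meant has the colours described above.

How it is judged (in metres and radians):
At the end, for the whole second after the job is handed in: Each of the board's holes is over its own post (within 3 mm sideways), its underside at most 13.9 mm above the box floor there (shoulders are at 6 to 12.5 mm), both barbs of each post are sprung out again (within 0.5 mm of free), and the robot has let go (z of hole0 in the frame of post0 below 0.0139 m and horizontal distance between hole0 and post0 below 0.003 m and value of joint each of barb00, barb01, barb10, barb11, barb20, barb21 above -0.0005 m and z of hole1 in the frame of post1 below 0.0139 m and horizontal distance between hole1 and post1 below 0.003 m and z of hole2 in the frame of post2 below 0.0139 m and horizontal distance between hole2 and post2 below 0.003 m); the robot touches nothing.
It fails at once if the board is pressed onto a post's shoulder with more than 14 N: the post cracks (contact force between board and shoulder0 above 14 N or contact force between board and shoulder1 above 14 N or contact force between board and shoulder2 above 14 N).
It fails at once if a bystander is shifted by more than 25 mm (distance of any of pot_c, mug_c, cup_c, spoon_rest_c, pestle_c, screwdriver_c, box_lid_c from where it was at the start of the episode above 0.025 m).
It also fails if it takes over 64 s, if anything falls off the work surface, if the arm or the gripper's body presses on something with over 40 N, if the wrist force passes 120 N, or if a joint passes its speed limit or range.

## Working session

There is one attempt and no reset: what is moved stays moved. The work goes in short steps, Python scripts to look and compute and a shell command to move; the robot and the scene stay as the last step left them, time stands still between calls to the robot, and variables do not carry over. Pictures are saved under pics/ and viewed, at most 10 in all, crops included, and the job is handed in when it is done.

```bash
mkdir -p pics; ls; python3 - <<'E'
from rig import ctrl,cams
import cv2
s=ctrl.state();print({k:(v if not hasattr(v,'round') else v) for k,v in s.items()})
for n in("scene","top"):
    c=cams.capture(n);cv2.imwrite(f"pics/{n}0.png",c["color"]);print(n,c["mtx"],c["eye"],c["orientation"],[k for k in c])
E
```

```text
pics
{'time': 0.0, 'joint_pos': array([ 1.22510854,  0.32180206, -0.07010027,  1.45167476,  0.0225992 ,
        1.37081768, -0.05689758]), 'qd': array([ 8.39317564e-04,  1.59018481e-03,  1.07097715e-04, -5.23985453e-04,
       -1.89263105e-03, -6.83116054e-05,  2.56356109e-04]), 'tau': array([ 4.55195513e-04, -4.91289890e+01, -4.03510798e-01, -3.12526703e+01,
       -6.38734270e-02,  4.39544418e-02,  1.82615640e-04]), 'tcp_pos': array([ 228.63004518, -607.90841843,  243.47533173]), 'eef_rot': array([-3.08904792e+00, -5.61849891e-01,  6.82796179e-04]), 'ft_force': array([ 0.0763659 ,  0.13743228, -0.45051074]), 'wrist_torque': array([-0.00661601,  0.00709324, -0.00481512]), 'finger_force': 0.0, 'opening': 86.85801007913022}
scene [[371.90700028   0.         257.45790311]
 [  0.         371.90700028 190.11495654]
 [  0.           0.           1.        ]] [1154.45983304 -598.16567287  844.55226555] [0.80690353 0.32859059 0.70738216] ['color', 'mtx', 'eye', 'orientation']
top [[380.53324543   0.         258.25812243]
 [  0.         380.53324543 191.40720444]
 [  0.           0.           1.        ]] [ 366.44833465   21.91433673 1248.59798985] [ 0.10635486 -0.10828656 -1.55220035] ['color', 'mtx', 'eye', 'orientation']
```

View pics/top0.png

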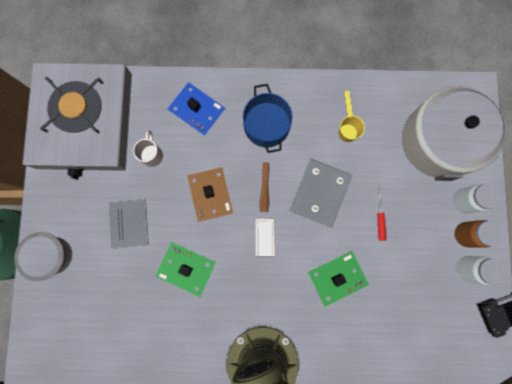

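View pics/scene0.png

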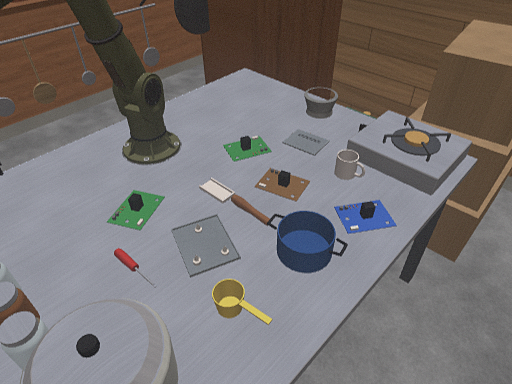

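The top view shows the brown board at about (210,193), coil (208,191), and the box at (321,193) with posts near (312,171), (340,181), (315,209). The pestle lies at (265,187) and the spoon rest at (265,238), both between them. The gripper is at lower right (495,315).

```bash
python3 - <<'E'
import cv2,numpy as np
t=cv2.imread("pics/top0.png");s=cv2.imread("pics/scene0.png")
a=cv2.resize(t[155:235,180:360],None,fx=4.4,fy=4.4,interpolation=cv2.INTER_CUBIC)
b=cv2.resize(s[165:275,165:315],None,fx=2.2,fy=2.2,interpolation=cv2.INTER_CUBIC)
o=np.zeros((a.shape[0]+b.shape[0],a.shape[1],3),np.uint8);o[:a.shape[0]]=a;o[a.shape[0]:,:b.shape[1]]=b
print(o.shape);cv2.imwrite("pics/z1.png",o)
E
```

```text
(594, 792, 3)
```

View pics/z1.png

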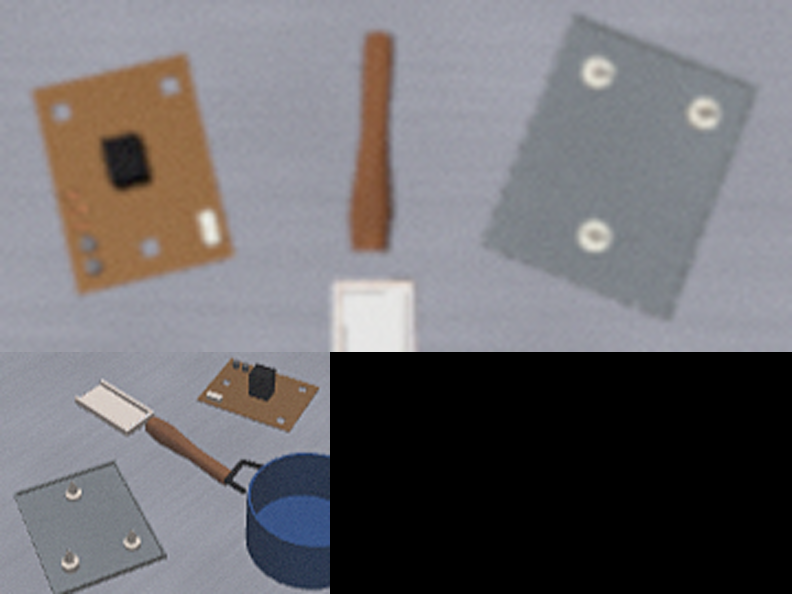

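The zoom shows the brown board's two-hole end at the top (holes at crop (60,112), (170,85); single one at (150,247)). The box's two-post end is also at the top right (598,72), (705,112), with the single post at (594,236).

```bash
cat > h.py <<'E'
import numpy as np,cv2
from scipy.spatial.transform import Rotation as R
def ray(c,px,z,T=None):
    """pixel (col,row) -> world point on plane z"""
    px=np.atleast_2d(px).astype(float);K=c["mtx"]
    d=np.c_[(px[:,0]-K[0,2])/K[0,0],-(px[:,1]-K[1,2])/K[1,1],-np.ones(len(px))]
    if T is None: Rm=R.from_rotvec(c["orientation"]).as_matrix();e=np.array(c["eye"])
    else: Rm=T[:3,:3];e=T[:3,3]
    d=d@Rm.T
    return e+d*((z-e[2])/d[:,2])[:,None]
def toolT(s):
    T=np.eye(4);T[:3,:3]=R.from_rotvec(s["eef_rot"]).as_matrix();T[:3,3]=s["tcp_pos"];return T
def fit(loc,w):
    """2D rigid fit loc->w; yaw, translation, residuals"""
    loc=np.array(loc,float);w=np.array(w)[:,:2];a=loc-loc.mean(0);b=w-w.mean(0)
    y=np.arctan2((a[:,0]*b[:,1]-a[:,1]*b[:,0]).sum(),(a*b).sum())
    M=np.array([[np.cos(y),-np.sin(y)],[np.sin(y),np.cos(y)]])
    t=w.mean(0)-M@loc.mean(0);return y,t,np.linalg.norm(loc@M.T+t-w,axis=1)
P=[(58,42),(58,-42),(-58,0)]
E
python3 - <<'E'
from h import *;from rig import cams,ctrl
c=cams.capture("top")
f=lambda q:np.array(q)/4.4+[180,155]-.4
for n,q,z in(("board",[(60,112),(170,85),(150,247)],2),("box",[(598,72),(705,112),(594,236)],13)):
    y,t,r=fit(P,ray(c,f(q),z));print(n,y,t,r)
T=toolT(ctrl.state());print(T)
w=cams.capture("wrist");print(w["mtx"],w["hand_eye"])
E
```

```text
board 0.26136236348120884 [527.8337653  181.99198289] [0.61026515 0.61304387 0.05791042]
box -0.3712854856064143 [ 539.02263836 -184.73093872] [0.50101013 1.63914399 1.14507104]
[[ 9.35968775e-01  3.52082551e-01 -5.74334236e-04  2.28658899e+02]
 [ 3.52083011e-01 -9.35967863e-01  1.30849528e-03 -6.08043513e+02]
 [-7.68600307e-05 -1.42692405e-03 -9.99998979e-01  2.43735039e+02]
 [ 0.00000000e+00  0.00000000e+00  0.00000000e+00  1.00000000e+00]]
[[323.59020585   0.         253.86442779]
 [  0.         323.59020585 191.37753516]
 [  0.           0.           1.        ]] [[ 5.13505854e-04  9.62325080e-01  2.71901041e-01  7.50148173e+01]
 [ 9.99999357e-01 -2.19281985e-04 -1.11248184e-03 -1.05243326e+00]
 [-1.01094618e-03  2.71901438e-01 -9.62324574e-01 -1.40135751e+02]
 [ 0.00000000e+00  0.00000000e+00  0.00000000e+00  1.00000000e+00]]
```

```bash
cat >> h.py <<'E'
def go(s,p,yaw):
    """row values (tx ty tz wx wy wz) from measured state s to TCP p, tool down, tool x at yaw"""
    T=toolT(s);d=T[:3,:3].T@(np.array(p)-T[:3,3])/500
    G=R.from_euler('z',yaw)*R.from_euler('x',np.pi)
    w=(R.from_matrix(T[:3,:3]).inv()*G).as_rotvec()/.5
    print("t",d.round(4),"w",w.round(4),"| z",s["tcp_pos"][2].round(1),"time",round(s["time"],2),"F",np.round(s["ft_force"],1))
E
python3 -c "
from h import *;from rig import ctrl
go(ctrl.state(),(543.7,-186.5,180),-.371)"
```

```text
t [ 0.8865 -0.5673  0.1284] w [-2.1000e-03  1.0000e-03  1.4616e+00] | z 243.9 time 0.2 F [-1.1 -0.1 -1. ]
```

```bash
python3 -m creep '[{"grip":-0.1,"tx":0.4,"ty":-0.26,"tz":0,"wz":0.4},{"grip":-0.1,"tx":0.7,"ty":-0.45,"tz":0.05,"wz":0.8},{"grip":-0.1,"tx":0.886,"ty":-0.567,"tz":0.128,"wz":0.8},{"grip":-0.1,"tx":0.886,"ty":-0.567,"tz":0.128,"wz":0.9},{"grip":-0.1,"tx":0.886,"ty":-0.567,"tz":0.128,"wz":0.9},{"grip":-0.1,"tx":0.886,"ty":-0.567,"tz":0.128,"wz":0.9},{"grip":-0.1,"tx":0.886,"ty":-0.567,"tz":0.128,"wz":0.9},{"grip":-0.1,"tx":0.886,"ty":-0.567,"tz":0.128,"wz":0.9},{"grip":-0.1,"tx":0.886,"ty":-0.567,"tz":0.128,"wz":0.9},{"grip":-0.1,"tx":0.886,"ty":-0.567,"tz":0.128,"wz":0.9}]' 20
python3 -c "
from h import *;from rig import ctrl
go(ctrl.state(),(543.7,-186.5,180),-.371)"
```

```text
t [ 0.8865 -0.5673  0.1284] w [-2.1000e-03  1.0000e-03  1.4616e+00] | z 243.9 time 0.2 F [-1.1 -0.1 -1. ]$[0]: bad value
```

```bash
python3 -m creep '[{"grip":-0.1,"tx":0.886,"ty":-0.567,"tz":0.08,"wx":0,"wy":0,"wz":0.9},{"grip":-0.1,"tx":0.886,"ty":-0.567,"tz":0.08,"wx":0,"wy":0,"wz":0.9},{"grip":-0.1,"tx":0.886,"ty":-0.567,"tz":0.08,"wx":0,"wy":0,"wz":0.9},{"grip":-0.1,"tx":0.886,"ty":-0.567,"tz":0.08,"wx":0,"wy":0,"wz":0.9},{"grip":-0.1,"tx":0.886,"ty":-0.567,"tz":0.08,"wx":0,"wy":0,"wz":0.9},{"grip":-0.1,"tx":0.886,"ty":-0.567,"tz":0.128,"wx":0,"wy":0,"wz":0.9},{"grip":-0.1,"tx":0.886,"ty":-0.567,"tz":0.128,"wx":0,"wy":0,"wz":0.9},{"grip":-0.1,"tx":0.886,"ty":-0.567,"tz":0.128,"wx":0,"wy":0,"wz":0.9},{"grip":-0.1,"tx":0.886,"ty":-0.567,"tz":0.128,"wx":0,"wy":0,"wz":0.9},{"grip":-0.1,"tx":0.886,"ty":-0.567,"tz":0.128,"wx":0,"wy":0,"wz":0.9}]' 20
python3 -c "
from h import *;from rig import ctrl
go(ctrl.state(),(543.7,-186.5,180),-.371)"
```

```text
time: 1.03
tcp_pos: [476.1, -276.7, 197.6]
eef_rot: [3.138, -0.142, 0.0]
ft_force: [-0.1, -0.9, -0.2]
opening: 48.1
finger_force: 0.0
t [ 0.1183 -0.1919  0.0352] w [ 0.0009 -0.0006  0.5613] | z 197.6 time 1.03 F [-0.1 -0.9 -0.2]
```

```bash
python3 -m creep '[{"grip":-0.1,"tx":0.118,"ty":-0.192,"tz":0.035,"wx":0,"wy":0,"wz":0.561},{"grip":-0.1,"tx":0.118,"ty":-0.192,"tz":0.035,"wx":0,"wy":0,"wz":0.561},{"grip":-0.1,"tx":0.118,"ty":-0.192,"tz":0.035,"wx":0,"wy":0,"wz":0.561},{"grip":-0.1,"tx":0.118,"ty":-0.192,"tz":0.035,"wx":0,"wy":0,"wz":0.561},{"grip":-0.1,"tx":0.118,"ty":-0.192,"tz":0.035,"wx":0,"wy":0,"wz":0.561},{"grip":-0.1,"tx":0.118,"ty":-0.192,"tz":0.035,"wx":0,"wy":0,"wz":0.561}]'
python3 - <<'E'
from h import *;from rig import ctrl,cams
import pickle
s=ctrl.state();w=cams.capture("wrist");go(s,(543.7,-186.5,180),-.371)
cv2.imwrite("pics/wbox.png",w["color"]);pickle.dump((s,w),open("wbox.pkl","wb"))
E
```

```text
time: 1.53
tcp_pos: [542.4, -188.6, 180.0]
eef_rot: [3.087, -0.578, -0.001]
ft_force: [-1.3, -1.1, 0.2]
opening: 48.0
finger_force: 0.0
t [ 0.0009 -0.0049  0.    ] w [0.0018 0.0013 0.0021] | z 180.0 time 1.53 F [-1.3 -1.1  0.2]
```

View pics/wbox.png

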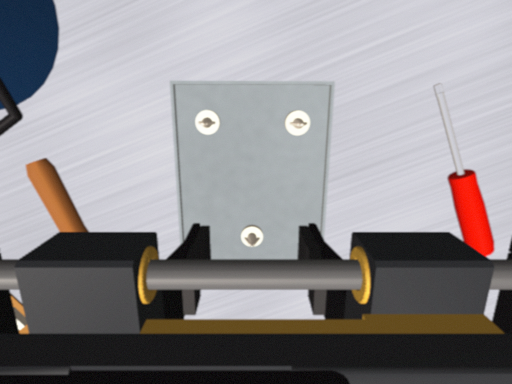

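The wrist view shows the box upright: shoulders at (207,122), (298,123) and (252,236), with the gripper covering the lower part.

```bash
cat >> h.py <<'E'
def rings(img):
    m=cv2.inRange(img,(150,150,150),(255,255,255));g=cv2.cvtColor(img,cv2.COLOR_BGR2HSV)[:,:,1]
    m[g>40]=0;out=[]
    for k in cv2.findContours(m,cv2.RETR_EXTERNAL,cv2.CHAIN_APPROX_NONE)[0]:
        h=cv2.convexHull(k)
        if len(k)>20:
            (e,ax,an)=cv2.fitEllipse(k)
            if 12<ax[0]<45 and ax[1]/ax[0]<1.4: out.append((e,ax))
    return out
E
python3 - <<'E'
from h import *;import pickle
s,w=pickle.load(open("wbox.pkl","rb"));T=toolT(s)@w["hand_eye"]
r=rings(w["color"]);print(r)
q=sorted([e for e,a in r if e[1]<250 and 190<e[0]<310],key=lambda e:(e[1]>180,e[0]))
for z in(10,13,16):
    y,t,e=fit(P,ray(w,q,z,T));p=ray(w,q,z,T);print(z,y,t,e,np.linalg.norm(p[0]-p[1]),np.linalg.norm((p[0]+p[1])/2-p[2]))
E
```

```text
[]Traceback (most recent call last):
  File "<stdin>", line 6, in <module>
  File "h.py", line 6, in ray
    d=np.c_[(px[:,0]-K[0,2])/K[0,0],-(px[:,1]-K[1,2])/K[1,1],-np.ones(len(px))]
             ~~^^^^^
IndexError: index 0 is out of bounds for axis 1 with size 0
```

```bash
sed -i 's/inRange(img,(150,150,150)/inRange(img,(195,195,195)/' h.py
python3 - <<'E'
from h import *;import pickle
s,w=pickle.load(open("wbox.pkl","rb"));T=toolT(s)@w["hand_eye"];c=w["color"]
print(c[140,250],c[115,200:215].tolist())
r=rings(c);print(r)
q=sorted([e for e,a in r if e[1]<250 and 190<e[0]<310],key=lambda e:(e[1]>180,e[0]))
for z in(10,13,16):
    y,t,e=fit(P,ray(w,q,z,T));p=ray(w,q,z,T);print(z,y,t,e,np.linalg.norm(p[0]-p[1]),np.linalg.norm((p[0]+p[1])/2-p[2]))
E
```

```text
[174 172 166] [[250, 253, 254], [250, 253, 254], [250, 253, 254], [250, 253, 254], [250, 254, 254], [250, 254, 254], [251, 254, 254], [251, 254, 254], [251, 254, 254], [250, 254, 254], [250, 254, 254], [250, 253, 254], [250, 253, 254], [250, 254, 254], [251, 254, 255]]
[((251.51873779296875, 236.64593505859375), (18.685216903686523, 20.51938247680664)), ((297.46844482421875, 122.63839721679688), (24.009130477905273, 25.7130184173584)), ((206.65982055664062, 121.94286346435547), (23.46521759033203, 25.04815101623535))]
10 -0.37631234274113223 [ 539.68036183 -184.58645911] [0.66091077 0.63148834 0.13336686] 85.2842778994981 116.19703517703694
13 -0.37631234274113246 [ 540.20700026 -184.80517682] [0.36752764 0.40448475 0.61849565] 84.4592016040072 115.072895749558
16 -0.37631234274113257 [ 540.73363869 -185.02389453] [0.67467918 0.74093659 1.36768657] 83.63412530851633 113.94875632207902
```

```bash
sed -i 's/fitEllipse(k)/fitEllipse(h)/; s/if len(k)>20/if len(k)>20 and len(h)>5/' h.py
python3 - <<'E'
from h import *;import pickle
s,w=pickle.load(open("wbox.pkl","rb"));T=toolT(s)@w["hand_eye"];c=w["color"]
r=rings(c);print(r)
q=sorted([e for e,a in r if e[1]<250 and 190<e[0]<310],key=lambda e:(e[1]>180,e[0]))
for z in(10,13,16):
    y,t,e=fit(P,ray(w,q,z,T));p=ray(w,q,z,T);print(z,y,t,e,np.linalg.norm(p[0]-p[1]),np.linalg.norm((p[0]+p[1])/2-p[2]))
from rig import ctrl
b=.2614;t=np.array([527.8,182.0]);go(ctrl.state(),(t[0]+5*np.cos(b),t[1]+5*np.sin(b),170),b)
E
```

```text
[((251.51718139648438, 236.52584838867188), (19.909955978393555, 22.685710906982422)), ((297.4378356933594, 122.66948699951172), (24.48198699951172, 26.239500045776367)), ((206.6520233154297, 121.92807006835938), (24.08840560913086, 25.70852279663086))]
10 -0.37636220029723555 [ 539.72222596 -184.58882383] [0.65392185 0.61422903 0.05188243] 85.26366972230957 116.05472978953485
13 -0.37636220029723566 [ 540.24846281 -184.80750999] [0.38708767 0.45349656 0.71296746] 84.43879279907007 114.93196708476317
16 -0.37636220029723566 [ 540.77469966 -185.02619615] [0.70244977 0.80830198 1.46098709] 83.61391587583047 113.8092043799913
t [-0.2887 -0.6881  0.0197] w [ 0.0019  0.0014 -1.2668] | z 180.2 time 1.58 F [ 1.1 -0.7 -0.1]
```

```bash
python3 -m creep '[{"grip":-0.1,"tx":-0.289,"ty":-0.688,"tz":0.02,"wx":0,"wy":0,"wz":-1},{"grip":-0.1,"tx":-0.289,"ty":-0.688,"tz":0.02,"wx":0,"wy":0,"wz":-1},{"grip":-0.1,"tx":-0.289,"ty":-0.688,"tz":0.02,"wx":0,"wy":0,"wz":-1},{"grip":-0.1,"tx":-0.289,"ty":-0.688,"tz":0.02,"wx":0,"wy":0,"wz":-1},{"grip":-0.1,"tx":-0.289,"ty":-0.688,"tz":0.02,"wx":0,"wy":0,"wz":-1},{"grip":-0.1,"tx":-0.289,"ty":-0.688,"tz":0.02,"wx":0,"wy":0,"wz":-1},{"grip":-0.1,"tx":-0.289,"ty":-0.688,"tz":0.02,"wx":0,"wy":0,"wz":-1},{"grip":-0.1,"tx":-0.289,"ty":-0.688,"tz":0.02,"wx":0,"wy":0,"wz":-1},{"grip":-0.1,"tx":-0.289,"ty":-0.688,"tz":0.02,"wx":0,"wy":0,"wz":-1},{"grip":-0.1,"tx":-0.289,"ty":-0.688,"tz":0.02,"wx":0,"wy":0,"wz":-1}]'
python3 -m creep '[{"grip":-0.1,"tx":0,"ty":0,"tz":0,"wx":0,"wy":0,"wz":-0.266},{"grip":-0.1,"tx":0,"ty":0,"tz":0,"wx":0,"wy":0,"wz":-0.266},{"grip":-0.1,"tx":0,"ty":0,"tz":0,"wx":0,"wy":0,"wz":-0.266},{"grip":-0.1,"tx":0,"ty":0,"tz":0,"wx":0,"wy":0,"wz":-0.266}]'
python3 - <<'E'
from h import *;from rig import ctrl,cams
import pickle
s=ctrl.state();w=cams.capture("wrist");go(s,(532.6,183.3,170),.2614)
cv2.imwrite("pics/wboard.png",w["color"]);pickle.dump((s,w),open("wboard.pkl","wb"))
E
```

```text
time: 2.42
tcp_pos: [530.9, 193.3, 171.0]
eef_rot: [-3.128, -0.217, -0.002]
ft_force: [-0.8, 1.8, 0.6]
opening: 47.6
finger_force: 0.0
time: 2.75
tcp_pos: [533.2, 182.8, 170.3]
eef_rot: [3.115, 0.402, 0.0]
ft_force: [-0.1, 0.3, -0.5]
opening: 48.0
finger_force: 0.0
t [-0.001  -0.0012  0.0006] w [ 0.0015  0.     -0.0092] | z 170.3 time 2.75 F [-0.1  0.3 -0.5]
```

View pics/wboard.png

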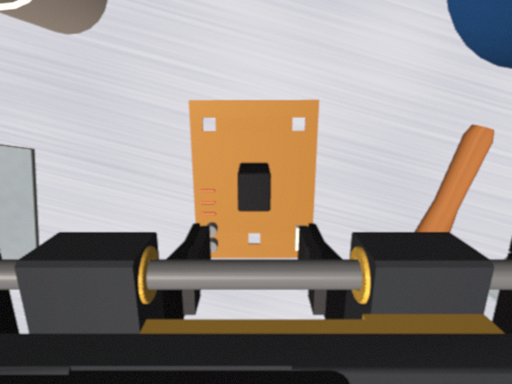

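The board is upright in the wrist view: holes at (209,124), (299,124), (254,238), coil top near (254,187), +y parts at the left edge. The pestle and pot are well clear.

```bash
cat >> h.py <<'E'
def holes(img):
    hsv=cv2.cvtColor(img,cv2.COLOR_BGR2HSV);m=cv2.inRange(hsv,(3,110,60),(25,255,255))
    n,l,st,_=cv2.connectedComponentsWithStats(m);k=1+np.argmax(st[1:,4]);m=(l==k).astype(np.uint8)*255
    cs,hi=cv2.findContours(m,cv2.RETR_CCOMP,cv2.CHAIN_APPROX_NONE);out=[]
    for c,h in zip(cs,hi[0]):
        if h[3]>=0 and cv2.contourArea(c)>40:
            (x,y),(a,b),_=cv2.minAreaRect(c)
            if max(a,b)/min(a,b)<1.5 and max(a,b)<32: out.append(((x,y),round(a,1),round(b,1)))
    return out
def order(q): return sorted(q,key=lambda e:(e[1]>180,e[0]))
E
python3 - <<'E'
from h import *;import pickle;from rig import ctrl
s,w=pickle.load(open("wboard.pkl","rb"));T=toolT(s)@w["hand_eye"]
o=holes(w["color"]);print(o);q=order([e for e,_,_ in o])
y,t,e=fit(P,ray(w,q,2,T));print(y,t,e)
p=(t[0]+5*np.cos(y),t[1]+5*np.sin(y));print(p)
go(ctrl.state(),(*p,32),y)
E
```

```text
[((254.0, 238.0), 12.0, 14.0), ((298.5, 123.5), 15.0, 15.0), ((208.5, 123.5), 15.0, 15.0)]
0.2602063240587516 [528.94029755 182.46822199] [0.1671592  0.14001631 0.09381398]
(np.float64(533.7719821239003), np.float64(183.75462166507475))
t [ 0.0015 -0.0013  0.2766] w [ 0.0013 -0.     -0.0054] | z 170.3 time 2.8 F [-0.8 -0.1 -0.4]
```

```bash
python3 -m creep '[{"grip":-0.1,"tx":0.0015,"ty":-0.0013,"tz":0.08,"wx":0,"wy":0,"wz":-0.005},{"grip":-0.1,"tx":0.0015,"ty":-0.0013,"tz":0.16,"wx":0,"wy":0,"wz":-0.005},{"grip":-0.1,"tx":0.0015,"ty":-0.0013,"tz":0.22,"wx":0,"wy":0,"wz":-0.005},{"grip":-0.1,"tx":0.0015,"ty":-0.0013,"tz":0.26,"wx":0,"wy":0,"wz":-0.005},{"grip":-0.1,"tx":0.0015,"ty":-0.0013,"tz":0.277,"wx":0,"wy":0,"wz":-0.005},{"grip":-0.1,"tx":0.0015,"ty":-0.0013,"tz":0.277,"wx":0,"wy":0,"wz":-0.005}]'
python3 -m creep '[{"grip":0.5,"tx":0,"ty":0,"tz":0,"wx":0,"wy":0,"wz":0},{"grip":0.5,"tx":0,"ty":0,"tz":0,"wx":0,"wy":0,"wz":0},{"grip":0.5,"tx":0,"ty":0,"tz":0,"wx":0,"wy":0,"wz":0},{"grip":0.5,"tx":0,"ty":0,"tz":0,"wx":0,"wy":0,"wz":0},{"grip":0.5,"tx":0,"ty":0,"tz":0,"wx":0,"wy":0,"wz":0},{"grip":0.5,"tx":0,"ty":0,"tz":0,"wx":0,"wy":0,"wz":0}]' 25
```

```text
time: 3.3
tcp_pos: [531.9, 184.3, 29.8]
eef_rot: [3.114, 0.412, -0.006]
ft_force: [0.3, -0.4, 0.0]
opening: 48.0
finger_force: 0.0
time: 3.8
tcp_pos: [534.7, 185.3, 33.3]
eef_rot: [3.113, 0.414, 0.004]
ft_force: [0.3, -1.3, 6.1]
opening: 27.7
finger_force: 25.0
```

```bash
python3 -m creep '[{"grip":0.5,"tx":0,"ty":0,"tz":-0.04,"wx":0,"wy":0,"wz":0},{"grip":0.5,"tx":0,"ty":0,"tz":-0.1,"wx":0,"wy":0,"wz":0},{"grip":0.5,"tx":0,"ty":0,"tz":-0.18,"wx":0,"wy":0,"wz":0},{"grip":0.5,"tx":0,"ty":0,"tz":-0.22,"wx":0,"wy":0,"wz":0},{"grip":0.5,"tx":0,"ty":0,"tz":-0.22,"wx":0,"wy":0,"wz":0},{"grip":0.5,"tx":0,"ty":0,"tz":-0.22,"wx":0,"wy":0,"wz":0},{"grip":0.5,"tx":0,"ty":0,"tz":-0.22,"wx":0,"wy":0,"wz":0}]'
python3 - <<'E'
from h import *;from rig import ctrl,cams
import pickle
s=ctrl.state();w=cams.capture("wrist")
cv2.imwrite("pics/wheld.png",w["color"]);pickle.dump((s,w),open("wheld.pkl","wb"))
o=holes(w["color"]);print(o)
q=order([e for e,_,_ in o])
# board in tool frame: holes' plane is 29-2-... TCP 30 mm above upper face
T=w["hand_eye"]
for z in (28,30,32):
  p=ray(w,q,z,T);
  if len(p)==3: y,t,e=fit([(a,-b) for a,b in P],p);print(z,y,t,e)
go(s,(533.8,183.8,140),.26)
E
```

```text
time: 4.38
tcp_pos: [532.2, 185.1, 140.4]
eef_rot: [3.113, 0.415, -0.004]
ft_force: [-0.2, 0.2, -3.1]
opening: 27.8
finger_force: 25.0
[((332.5, 146.0), 25.0, 24.0), ((175.0, 146.0), 26.0, 24.0)]
t [0.0024 0.0034 0.0008] w [0.0007 0.0048 0.0094] | z 140.4 time 4.38 F [-0.2  0.2 -3.1]
```

View pics/wheld.png

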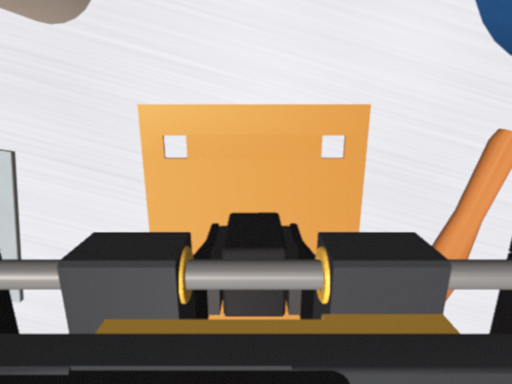

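The board is held level; front holes are at (175,146) and (332.5,146), and the far hole is hidden by the gripper.

```bash
python3 - <<'E'
from h import *;from rig import ctrl
import pickle
s,w=pickle.load(open("wheld.pkl","rb"));q=[(175.,146.),(332.5,146.)]
for z in(28,30,32):
    p=ray(w,q,z,w["hand_eye"]);d=p[1]-p[0];print(z,p.round(2).tolist(),np.hypot(*d[:2]),np.arctan2(-d[0],d[1]))
y=-.376;b=np.array([540.1,-184.75]);k=5
go(ctrl.state(),(b[0]+k*np.cos(y),b[1]+k*np.sin(y),140),y)
E
```

```text
28 [[51.9, -41.87, 28.0], [51.93, 39.93, 28.0]] 81.79946467455379 -0.00037405201236332146
30 [[51.62, -42.35, 30.0], [51.65, 40.42, 30.0]] 82.77246364062583 -0.00037405201236334016
32 [[51.35, -42.84, 32.0], [51.38, 40.91, 32.0]] 83.74546260669787 -0.0003740520123633584
t [-1.697e-01  7.240e-01  4.000e-04] w [0.0025 0.0066 1.2815] | z 139.9 time 4.43 F [-0.9 -0.2 -3. ]
```

```bash
python3 - <<'E'
from h import *;from rig import ctrl
y=-.376;b=np.array([540.1,-184.75]);k=-55
go(ctrl.state(),(b[0]+k*np.cos(y),b[1]+k*np.sin(y),150),y)
E
```

```text
t [-0.266   0.6522 -0.0192] w [0.0025 0.0066 1.2815] | z 139.9 time 4.43 F [-0.9 -0.2 -3. ]
```

```bash
python3 -m creep '[{"grip":0.5,"tx":-0.02,"ty":0.04,"tz":-0.02,"wx":0,"wy":0,"wz":0.1},{"grip":0.5,"tx":-0.05,"ty":0.11,"tz":-0.02,"wx":0,"wy":0,"wz":0.25},{"grip":0.5,"tx":-0.08,"ty":0.19,"tz":-0.02,"wx":0,"wy":0,"wz":0.4},{"grip":0.5,"tx":-0.11,"ty":0.27,"tz":-0.02,"wx":0,"wy":0,"wz":0.55},{"grip":0.5,"tx":-0.14,"ty":0.35,"tz":-0.02,"wx":0,"wy":0,"wz":0.7},{"grip":0.5,"tx":-0.17,"ty":0.43,"tz":-0.02,"wx":0,"wy":0,"wz":0.85},{"grip":0.5,"tx":-0.2,"ty":0.51,"tz":-0.02,"wx":0,"wy":0,"wz":0.95},{"grip":0.5,"tx":-0.23,"ty":0.58,"tz":-0.02,"wx":0,"wy":0,"wz":1},{"grip":0.5,"tx":-0.255,"ty":0.63,"tz":-0.02,"wx":0,"wy":0,"wz":1},{"grip":0.5,"tx":-0.266,"ty":0.652,"tz":-0.02,"wx":0,"wy":0,"wz":1}]'
python3 -m creep '[{"grip":0.5,"tx":0,"ty":0,"tz":0,"wx":0,"wy":0,"wz":0.1},{"grip":0.5,"tx":0,"ty":0,"tz":0,"wx":0,"wy":0,"wz":0.2},{"grip":0.5,"tx":0,"ty":0,"tz":0,"wx":0,"wy":0,"wz":0.281},{"grip":0.5,"tx":0,"ty":0,"tz":0,"wx":0,"wy":0,"wz":0.281},{"grip":0.5,"tx":0,"ty":0,"tz":0,"wx":0,"wy":0,"wz":0.281},{"grip":0.5,"tx":0,"ty":0,"tz":0,"wx":0,"wy":0,"wz":0.281},{"grip":0.5,"tx":0,"ty":0,"tz":0,"wx":0,"wy":0,"wz":0.281}]'
python3 - <<'E'
from h import *;from rig import ctrl,cams
import pickle
L=[]
for i in range(5): s=ctrl.state();w=cams.capture("wrist");L.append((s,w))
pickle.dump(L,open("wpre.pkl","wb"));cv2.imwrite("pics/wpre.png",w["color"])
print(np.array([a["tcp_pos"] for a,_ in L]).round(1),[np.round(a["eef_rot"],3) for a,_ in L])
print(rings(w["color"]),holes(w["color"]))
E
```

```text
time: 5.27
tcp_pos: [487.3, -169.6, 149.6]
eef_rot: [3.117, -0.38, -0.006]
ft_force: [-0.5, 0.0, -2.4]
opening: 27.8
finger_force: 25.0
time: 5.85
tcp_pos: [490.1, -163.4, 151.3]
eef_rot: [-3.087, 0.585, 0.001]
ft_force: [-0.2, -0.1, -2.3]
opening: 27.8
finger_force: 25.0
[[ 490.1 -163.4  151.3]
 [ 490.1 -163.5  151.5]
 [ 490.2 -163.6  151.6]
 [ 490.2 -163.7  151.7]
 [ 490.2 -163.8  151.7]] [array([-3.087e+00,  5.850e-01,  1.000e-03]), array([-3.087e+00,  5.850e-01,  1.000e-03]), array([-3.087e+00,  5.850e-01,  1.000e-03]), array([ 3.086, -0.586, -0.   ]), array([ 3.086, -0.586,  0.   ])]
[] [((332.5, 146.0), 25.0, 24.0), ((174.5, 146.0), 25.0, 24.0)]
```

View pics/wpre.png

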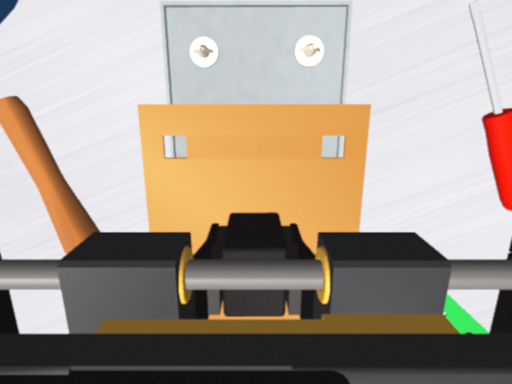

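Posts 0 and 1 are at about (204,51) and (309,51), ahead of the held board whose holes are at (174.5,146) and (332.5,146).

```bash
sed -i 's/(195,195,195)/(235,235,235)/' h.py; python3 - <<'E'
from h import *;import pickle
L=pickle.load(open("wpre.pkl","rb"));s,w=L[-1]
r=rings(w["color"]);print(r)
q=sorted([e for e,_ in r if e[1]<90],key=lambda e:e[0])
for d in(134,137,140):
    p=ray(w,q,d,w["hand_eye"]);v=p[1]-p[0];print(d,p[:,:2].round(2).tolist(),np.hypot(*v[:2]),np.arctan2(-v[0],v[1]))
s,w=pickle.load(open("wbox.pkl","rb"));r=rings(w["color"]);print(r)
E
```

```text
[((203.374755859375, 51.34025192260742), (27.799837112426758, 30.038415908813477)), ((309.0545959472656, 50.2595329284668), (28.459632873535156, 30.952259063720703))]
134 [[111.02, -40.58], [111.85, 42.29]] 82.87369603272928 -0.01007493360889911
137 [[111.42, -41.01], [112.27, 42.76]] 83.78061709718085 -0.010074933608899148
140 [[111.83, -41.45], [112.68, 43.24]] 84.6875381616324 -0.010074933608899187
[((251.58229064941406, 236.22723388671875), (18.531545639038086, 20.268146514892578)), ((297.2911682128906, 122.57188415527344), (22.599750518798828, 23.81153106689453)), ((206.69692993164062, 121.9500961303711), (22.194961547851562, 23.6834774017334))]
```

```bash
python3 -m creep '[{"grip":0.5,"tx":0.03,"ty":0,"tz":0,"wx":0,"wy":0,"wz":-0.005},{"grip":0.5,"tx":0.08,"ty":0.002,"tz":0,"wx":0,"wy":0,"wz":-0.005},{"grip":0.5,"tx":0.115,"ty":0.0033,"tz":0,"wx":0,"wy":0,"wz":-0.005},{"grip":0.5,"tx":0.1212,"ty":0.0033,"tz":0,"wx":0,"wy":0,"wz":-0.005},{"grip":0.5,"tx":0.1212,"ty":0.0033,"tz":0.04,"wx":0,"wy":0,"wz":-0.005},{"grip":0.5,"tx":0.1212,"ty":0.0033,"tz":0.1,"wx":0,"wy":0,"wz":-0.005},{"grip":0.5,"tx":0.1212,"ty":0.0033,"tz":0.13,"wx":0,"wy":0,"wz":-0.005},{"grip":0.5,"tx":0.1212,"ty":0.0033,"tz":0.135,"wx":0,"wy":0,"wz":-0.005},{"grip":0.5,"tx":0.1212,"ty":0.0033,"tz":0.135,"wx":0,"wy":0,"wz":-0.005},{"grip":0.5,"tx":0.1212,"ty":0.0033,"tz":0.135,"wx":0,"wy":0,"wz":-0.005}]'
python3 - <<'E'
from h import *;from rig import ctrl,cams
import pickle
w=cams.capture("wrist");w=cams.capture("wrist");c=w["color"]
pickle.dump((ctrl.state(),w),open("whov.pkl","wb"))
a=cv2.resize(c[125:170,155:200],None,fx=8,fy=8,interpolation=cv2.INTER_NEAREST)
b=cv2.resize(c[125:170,310:355],None,fx=8,fy=8,interpolation=cv2.INTER_NEAREST)
cv2.imwrite("pics/hov.png",np.hstack([a,b]));print(holes(c))
E
```

```text
time: 6.93
tcp_pos: [546.5, -187.7, 85.3]
eef_rot: [3.087, -0.583, 0.002]
ft_force: [0.8, -0.4, -0.4]
opening: 27.8
finger_force: 25.0
[((332.5, 146.0), 25.0, 24.0), ((175.0, 146.0), 26.0, 24.0)]
```

View pics/hov.png

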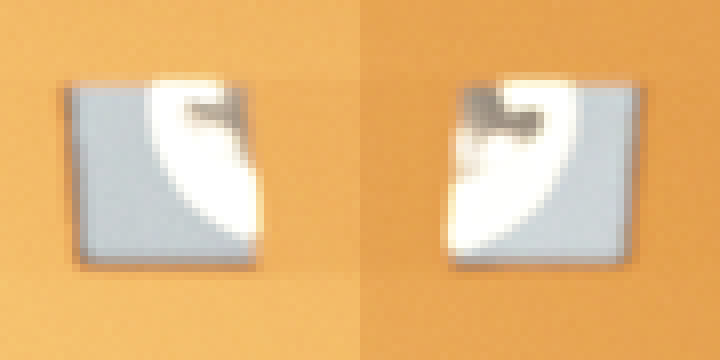

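```bash
python3 - <<'E'
from h import *;import pickle
from scipy.optimize import least_squares
s,w=pickle.load(open("whov.pkl","rb"));c=w["color"];H=w["hand_eye"]
for sgn,x0,x1 in((-1,160,193),(1,315,347)):
    E=[]
    for r in range(138,156):
        g=c[r,x0:x1,2].astype(float)   # red: floor ~190, ring 255
        hs=cv2.cvtColor(c[r:r+1,x0:x1],cv2.COLOR_BGR2HSV)[0,:,1]
        g[hs>35]=np.nan; 
        for i in range(len(g)-1):
            a,b=(g[i],g[i+1])
            if (sgn<0 and a<228<=b) or (sgn>0 and a>=228>b): E.append((x0+i+(228-a)/(b-a),r))
    hole=(51.3,sgn*42-.96)
    for d in(68,72,76):
        p=ray(w,E,d,H)[:,:2]
        f=least_squares(lambda v:np.hypot(*(p-v).T)-11,hole)
        print(sgn,len(E),d,"offset",(f.x-hole).round(2),"rms",np.sqrt(np.mean(f.fun**2)).round(2))
E
```

```text
-1 17 68 offset [-0.57  1.3 ] rms 0.03
-1 17 72 offset [-1.14  0.33] rms 0.03
-1 17 76 offset [-1.71 -0.64] rms 0.03
1 19 68 offset [-1.8  -0.56] rms 0.82
1 19 72 offset [-2.38  0.44] rms 0.83
1 19 76 offset [-2.95  1.45] rms 0.84
```

```bash
python3 - <<'E'
from h import *;import pickle
from scipy.optimize import least_squares
s,w=pickle.load(open("whov.pkl","rb"));c=w["color"];H=w["hand_eye"]
x0,x1=315,347;E=[]
for r in range(136,156):
    g=c[r,x0:x1,2].astype(float)
    print(r,[int(v) for v in g[4:34]]) if r in(138,150) else 0
    i=[i for i in range(8,len(g)-1) if g[i]>=228>g[i+1]]
    if i: i=i[-1];E.append((x0+i+(228-g[i])/(g[i+1]-g[i]),r))
print(np.round(E,1).tolist())
for d in(66,68,70):
    p=ray(w,E,d,H)[:,:2]
    f=least_squares(lambda v:np.hypot(*(p-v).T)-11,(51.3,41.),loss='soft_l1',f_scale=.1);print(d,f.x-(51.3,41.04),f.fun.round(1))
E
```

```text
138 [229, 229, 227, 211, 185, 167, 158, 152, 167, 224, 240, 232, 226, 246, 255, 255, 255, 253, 220, 199, 202, 203, 203, 202, 192, 175, 201, 226]
150 [229, 234, 251, 255, 255, 255, 255, 255, 255, 255, 255, 255, 255, 234, 211, 206, 205, 206, 206, 205, 206, 205, 205, 197, 178, 201, 227, 230]
[[336.7, 136.0], [336.7, 137.0], [336.8, 138.0], [336.8, 139.0], [336.7, 140.0], [336.6, 141.0], [336.4, 142.0], [336.1, 143.0], [335.7, 144.0], [335.2, 145.0], [334.7, 146.0], [334.2, 147.0], [333.7, 148.0], [333.0, 149.0], [332.3, 150.0], [331.4, 151.0], [330.1, 152.0], [328.8, 153.0], [327.2, 154.0], [325.2, 155.0]]
66 [-0.83404874 -0.56575245] [-0.  -0.  -0.   0.   0.   0.1  0.1  0.   0.  -0.1 -0.1 -0.1 -0.  -0.
  0.1  0.1 -0.  -0.  -0.  -0. ]
68 [-1.11630227 -0.05826451] [ 0.  -0.  -0.   0.   0.   0.1  0.1  0.   0.  -0.1 -0.1 -0.1 -0.  -0.
  0.   0.1 -0.  -0.   0.   0. ]
70 [-1.3981792   0.44961589] [ 0.  -0.   0.   0.   0.   0.1  0.1  0.  -0.  -0.1 -0.1 -0.1 -0.  -0.
  0.   0.1 -0.  -0.   0.   0. ]
```

```bash
python3 -m creep '[{"grip":0.5,"tx":-0.0022,"ty":0.0002,"tz":0,"wx":0,"wy":0,"wz":0},{"grip":0.5,"tx":-0.0022,"ty":0.0002,"tz":0.008,"wx":0,"wy":0,"wz":0},{"grip":0.5,"tx":-0.0022,"ty":0.0002,"tz":0.016,"wx":0,"wy":0,"wz":0},{"grip":0.5,"tx":-0.0022,"ty":0.0002,"tz":0.022,"wx":0,"wy":0,"wz":0},{"grip":0.5,"tx":-0.0022,"ty":0.0002,"tz":0.028,"wx":0,"wy":0,"wz":0},{"grip":0.5,"tx":-0.0022,"ty":0.0002,"tz":0.033,"wx":0,"wy":0,"wz":0},{"grip":0.5,"tx":-0.0022,"ty":0.0002,"tz":0.038,"wx":0,"wy":0,"wz":0},{"grip":0.5,"tx":-0.0022,"ty":0.0002,"tz":0.038,"wx":0,"wy":0,"wz":0},{"grip":0.5,"tx":-0.0022,"ty":0.0002,"tz":0.038,"wx":0,"wy":0,"wz":0}]'
python3 - <<'E'
from h import *;from rig import ctrl,cams
L=[]
for i in range(4): w=cams.capture("wrist");s=ctrl.state();L.append(np.r_[s["ft_force"],s["tcp_pos"][2]])
print(np.round(L,1));c=w["color"]
a=cv2.resize(c[125:170,155:200],None,fx=8,fy=8,interpolation=cv2.INTER_NEAREST)
b=cv2.resize(c[125:170,310:355],None,fx=8,fy=8,interpolation=cv2.INTER_NEAREST)
cv2.imwrite("pics/low.png",np.hstack([a,b]))
E
```

```text
time: 7.78
tcp_pos: [544.8, -187.3, 65.0]
eef_rot: [-3.087, 0.583, 0.001]
ft_force: [-0.3, -0.8, -2.5]
opening: 27.9
finger_force: 25.0
[[-0.1 -0.6 -2.4 65.3]
 [-0.2 -0.2 -2.5 65.4]
 [-0.3 -0.2 -2.4 65.4]
 [ 1.2 -0.2 -2.3 65.5]]
```

View pics/low.png

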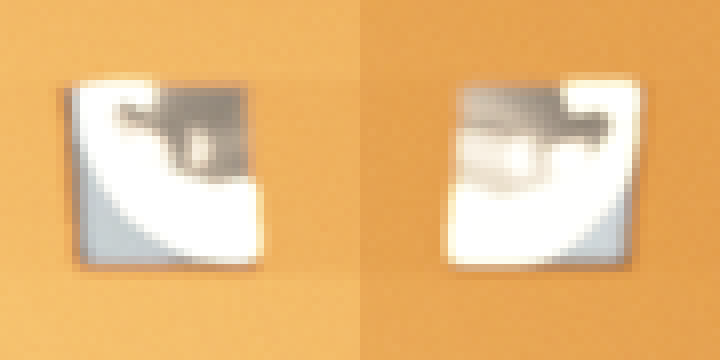

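Both noses now show inside their holes: post 0's tip at crop (200,150) and post 1's at (510,155). Next I lower slowly to contact.

```bash
python3 -m creep '[{"grip":0.5,"tx":0,"ty":0,"tz":0.002,"wx":0,"wy":0,"wz":0},{"grip":0.5,"tx":0,"ty":0,"tz":0.004,"wx":0,"wy":0,"wz":0},{"grip":0.5,"tx":0,"ty":0,"tz":0.006,"wx":0,"wy":0,"wz":0},{"grip":0.5,"tx":0,"ty":0,"tz":0.008,"wx":0,"wy":0,"wz":0},{"grip":0.5,"tx":0,"ty":0,"tz":0.008,"wx":0,"wy":0,"wz":0}]'
python3 -m creep '[{"grip":0.5,"tx":0,"ty":0,"tz":0.002,"wx":0,"wy":0,"wz":0},{"grip":0.5,"tx":0,"ty":0,"tz":0.004,"wx":0,"wy":0,"wz":0},{"grip":0.5,"tx":0,"ty":0,"tz":0.004,"wx":0,"wy":0,"wz":0},{"grip":0.5,"tx":0,"ty":0,"tz":0.004,"wx":0,"wy":0,"wz":0}]'
```

```text
time: 8.4
tcp_pos: [544.7, -187.3, 61.0]
eef_rot: [3.087, -0.583, -0.001]
ft_force: [0.5, 0.5, -2.2]
opening: 27.5
finger_force: 25.0
time: 8.73
tcp_pos: [544.9, -187.3, 59.2]
eef_rot: [3.087, -0.583, -0.0]
ft_force: [0.5, -0.2, -2.7]
opening: 27.8
finger_force: 25.0
```

```bash
python3 -m creep '[{"grip":0.5,"tx":0,"ty":0,"tz":0.002,"wx":0,"wy":0,"wz":0},{"grip":0.5,"tx":0,"ty":0,"tz":0.004,"wx":0,"wy":0,"wz":0},{"grip":0.5,"tx":0,"ty":0,"tz":0.004,"wx":0,"wy":0,"wz":0},{"grip":0.5,"tx":0,"ty":0,"tz":0.004,"wx":0,"wy":0,"wz":0}]'
python3 -m creep '[{"grip":0.5,"tx":0,"ty":0,"tz":0.002,"wx":0,"wy":0,"wz":0},{"grip":0.5,"tx":0,"ty":0,"tz":0.004,"wx":0,"wy":0,"wz":0},{"grip":0.5,"tx":0,"ty":0,"tz":0.004,"wx":0,"wy":0,"wz":0},{"grip":0.5,"tx":0,"ty":0,"tz":0.004,"wx":0,"wy":0,"wz":0}]'
```

```text
time: 9.07
tcp_pos: [545.1, -187.4, 57.4]
eef_rot: [3.087, -0.583, 0.001]
ft_force: [0.6, 0.6, -2.4]
opening: 27.5
finger_force: 25.0
time: 9.4
tcp_pos: [545.2, -187.4, 55.4]
eef_rot: [3.087, -0.583, 0.001]
ft_force: [2.4, -0.5, -0.8]
opening: 27.6
finger_force: 25.0
```

```bash
python3 -m creep '[{"grip":-0.1,"tx":0,"ty":0,"tz":0,"wx":0,"wy":0,"wz":0},{"grip":-0.1,"tx":0,"ty":0,"tz":0,"wx":0,"wy":0,"wz":0},{"grip":-0.1,"tx":0,"ty":0,"tz":0,"wx":0,"wy":0,"wz":0},{"grip":-0.1,"tx":0,"ty":0,"tz":0,"wx":0,"wy":0,"wz":0},{"grip":-0.1,"tx":0,"ty":0,"tz":-0.03,"wx":0,"wy":0,"wz":0},{"grip":-0.1,"tx":0,"ty":0,"tz":-0.08,"wx":0,"wy":0,"wz":0},{"grip":-0.1,"tx":0,"ty":0,"tz":-0.15,"wx":0,"wy":0,"wz":0},{"grip":-0.1,"tx":0,"ty":0,"tz":-0.2,"wx":0,"wy":0,"wz":0},{"grip":-0.1,"tx":0,"ty":0,"tz":-0.2,"wx":0,"wy":0,"wz":0},{"grip":-0.1,"tx":0,"ty":0,"tz":-0.2,"wx":0,"wy":0,"wz":0}]'
python3 - <<'E'
from h import *;from rig import ctrl,cams
import pickle
w=cams.capture("wrist");s=ctrl.state();print(s["ft_force"],s["tcp_pos"],holes(w["color"]))
pickle.dump((s,w),open("wlaid.pkl","wb"));cv2.imwrite("pics/wlaid.png",w["color"])
E
```

```text
time: 10.23
tcp_pos: [546.1, -187.7, 157.3]
eef_rot: [3.086, -0.583, 0.006]
ft_force: [0.2, 0.8, -0.5]
opening: 48.2
finger_force: 0.0
[-0.21831655 -0.61351373  0.09779755] [ 544.90323909 -187.41300522  155.51258456] [((303.5, 131.5), 17.0, 17.0), ((204.0, 131.5), 18.0, 17.0)]
```

View pics/wlaid.png

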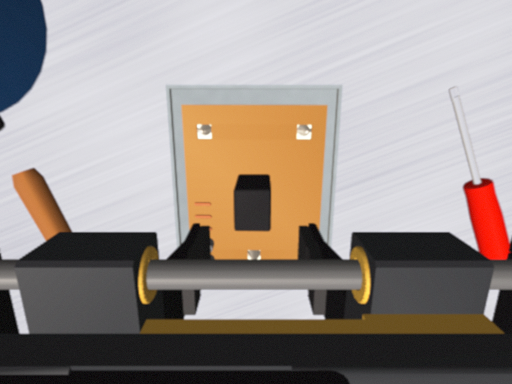

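All three noses show in their holes ((205,131), (304,131), (254,256)), and the board lies square in the box. I close the fingers and go over spot 0.

```bash
python3 -m creep '[{"grip":1,"tx":0.03,"ty":-0.04,"tz":0,"wx":0,"wy":0,"wz":0},{"grip":1,"tx":0.057,"ty":-0.066,"tz":0,"wx":0,"wy":0,"wz":0},{"grip":1,"tx":0.057,"ty":-0.066,"tz":0,"wx":0,"wy":0,"wz":0},{"grip":1,"tx":0.057,"ty":-0.066,"tz":0,"wx":0,"wy":0,"wz":0},{"grip":1,"tx":0.057,"ty":-0.066,"tz":0.06,"wx":0,"wy":0,"wz":0},{"grip":1,"tx":0.057,"ty":-0.066,"tz":0.12,"wx":0,"wy":0,"wz":0},{"grip":1,"tx":0.057,"ty":-0.066,"tz":0.17,"wx":0,"wy":0,"wz":0},{"grip":1,"tx":0.057,"ty":-0.066,"tz":0.19,"wx":0,"wy":0,"wz":0},{"grip":1,"tx":0.057,"ty":-0.066,"tz":0.2,"wx":0,"wy":0,"wz":0},{"grip":1,"tx":0.057,"ty":-0.066,"tz":0.2,"wx":0,"wy":0,"wz":0}]' 25
python3 -m creep '[{"grip":1,"tx":0,"ty":0,"tz":0.002,"wx":0,"wy":0,"wz":0},{"grip":1,"tx":0,"ty":0,"tz":0.004,"wx":0,"wy":0,"wz":0},{"grip":1,"tx":0,"ty":0,"tz":0.006,"wx":0,"wy":0,"wz":0},{"grip":1,"tx":0,"ty":0,"tz":0.008,"wx":0,"wy":0,"wz":0},{"grip":1,"tx":0,"ty":0,"tz":0.008,"wx":0,"wy":0,"wz":0}]'
```

```text
time: 11.12
tcp_pos: [582.4, -167.3, 54.2]
eef_rot: [3.087, -0.584, -0.004]
ft_force: [1.0, -0.6, -0.0]
opening: 0.7
finger_force: 0.0
time: 11.53
tcp_pos: [583.8, -167.1, 51.8]
eef_rot: [3.087, -0.583, 0.001]
ft_force: [-0.8, 0.5, 0.2]
opening: 0.2
finger_force: 0.0
```

```bash
python3 -m creep '[{"grip":1,"tx":0,"ty":0,"tz":0.002,"wx":0,"wy":0,"wz":0},{"grip":1,"tx":0,"ty":0,"tz":0.004,"wx":0,"wy":0,"wz":0},{"grip":1,"tx":0,"ty":0,"tz":0.004,"wx":0,"wy":0,"wz":0}]'
python3 -m creep '[{"grip":1,"tx":0,"ty":0,"tz":0.002,"wx":0,"wy":0,"wz":0},{"grip":1,"tx":0,"ty":0,"tz":0.004,"wx":0,"wy":0,"wz":0},{"grip":1,"tx":0,"ty":0,"tz":0.004,"wx":0,"wy":0,"wz":0}]'
```

```text
time: 11.78
tcp_pos: [583.4, -166.9, 49.1]
eef_rot: [3.087, -0.583, -0.0]
ft_force: [0.0, -0.3, 0.1]
opening: 0.5
finger_force: 0.0
time: 12.03
tcp_pos: [583.3, -166.9, 47.0]
eef_rot: [3.087, -0.583, -0.001]
ft_force: [-0.7, -0.0, -0.1]
opening: 0.6
finger_force: 0.0
```

```bash
python3 -m creep '[{"grip":1,"tx":0,"ty":0,"tz":0.002,"wx":0,"wy":0,"wz":0},{"grip":1,"tx":0,"ty":0,"tz":0.003,"wx":0,"wy":0,"wz":0},{"grip":1,"tx":0,"ty":0,"tz":0.003,"wx":0,"wy":0,"wz":0}]'
```

```text
time: 12.28
tcp_pos: [583.4, -167.0, 45.6]
eef_rot: [3.087, -0.583, -0.0]
ft_force: [0.1, -0.6, -1.1]
opening: 0.0
finger_force: 0.0
```

```bash
python3 -m creep '[{"grip":1,"tx":0,"ty":0,"tz":0.0015,"wx":0,"wy":0,"wz":0},{"grip":1,"tx":0,"ty":0,"tz":0.003,"wx":0,"wy":0,"wz":0},{"grip":1,"tx":0,"ty":0,"tz":0.003,"wx":0,"wy":0,"wz":0}]'
```

```text
time: 12.53
tcp_pos: [583.4, -167.0, 44.1]
eef_rot: [3.087, -0.583, -0.0]
ft_force: [-0.1, 0.2, -0.2]
opening: 0.1
finger_force: 0.0
```

```bash
python3 -m creep '[{"grip":1,"tx":0,"ty":0,"tz":0.0015,"wx":0,"wy":0,"wz":0},{"grip":1,"tx":0,"ty":0,"tz":0.003,"wx":0,"wy":0,"wz":0},{"grip":1,"tx":0,"ty":0,"tz":0.003,"wx":0,"wy":0,"wz":0}]'
```

```text
time: 12.78
tcp_pos: [583.6, -166.9, 42.9]
eef_rot: [3.087, -0.583, 0.0]
ft_force: [0.1, 0.3, 0.3]
opening: 0.5
finger_force: 0.4
```

```bash
python3 -m creep '[{"grip":1,"tx":0,"ty":0,"tz":0.001,"wx":0,"wy":0,"wz":0},{"grip":1,"tx":0,"ty":0,"tz":0.002,"wx":0,"wy":0,"wz":0},{"grip":1,"tx":0,"ty":0,"tz":0.002,"wx":0,"wy":0,"wz":0}]'
```

```text
time: 13.03
tcp_pos: [583.7, -167.0, 41.9]
eef_rot: [3.087, -0.583, 0.001]
ft_force: [-0.3, -0.2, 1.7]
opening: 0.5
finger_force: 1.0
```

```bash
python3 -m creep '[{"grip":1,"tx":0,"ty":0,"tz":0.001,"wx":0,"wy":0,"wz":0},{"grip":1,"tx":0,"ty":0,"tz":0.002,"wx":0,"wy":0,"wz":0},{"grip":1,"tx":0,"ty":0,"tz":0.002,"wx":0,"wy":0,"wz":0}]'
```

```text
time: 13.28
tcp_pos: [583.7, -167.0, 41.0]
eef_rot: [3.087, -0.583, 0.001]
ft_force: [-0.0, 0.2, 3.0]
opening: 0.4
finger_force: 1.5
```

```bash
python3 -m creep '[{"grip":1,"tx":0,"ty":0,"tz":0.001,"wx":0,"wy":0,"wz":0},{"grip":1,"tx":0,"ty":0,"tz":0.002,"wx":0,"wy":0,"wz":0},{"grip":1,"tx":0,"ty":0,"tz":0.002,"wx":0,"wy":0,"wz":0}]'
```

```text
time: 13.53
tcp_pos: [583.7, -167.0, 39.7]
eef_rot: [3.087, -0.583, 0.001]
ft_force: [0.3, -0.0, 1.5]
opening: 0.5
finger_force: 0.8
```

```bash
python3 -m creep '[{"grip":1,"tx":0,"ty":0,"tz":0.001,"wx":0,"wy":0,"wz":0},{"grip":1,"tx":0,"ty":0,"tz":0.002,"wx":0,"wy":0,"wz":0},{"grip":1,"tx":0,"ty":0,"tz":0.002,"wx":0,"wy":0,"wz":0}]'
```

```text
time: 13.78
tcp_pos: [582.8, -166.9, 38.0]
eef_rot: [-3.087, 0.583, 0.002]
ft_force: [0.2, -0.9, -0.5]
opening: 0.6
finger_force: 0.1
```

```bash
python3 -m creep '[{"grip":1,"tx":0,"ty":0,"tz":0.001,"wx":0,"wy":0,"wz":0},{"grip":1,"tx":0,"ty":0,"tz":0.002,"wx":0,"wy":0,"wz":0},{"grip":1,"tx":0,"ty":0,"tz":0.002,"wx":0,"wy":0,"wz":0}]'
```

```text
time: 14.03
tcp_pos: [583.0, -166.9, 37.7]
eef_rot: [3.087, -0.583, -0.002]
ft_force: [-0.5, 0.6, 1.5]
opening: 0.3
finger_force: 1.2
```

```bash
python3 -m creep '[{"grip":1,"tx":0,"ty":0,"tz":0.001,"wx":0,"wy":0,"wz":0},{"grip":1,"tx":0,"ty":0,"tz":0.002,"wx":0,"wy":0,"wz":0},{"grip":1,"tx":0,"ty":0,"tz":0.002,"wx":0,"wy":0,"wz":0}]'
```

```text
time: 14.28
tcp_pos: [583.2, -167.0, 37.2]
eef_rot: [3.087, -0.583, -0.001]
ft_force: [-2.9, 0.2, 6.3]
opening: 0.3
finger_force: 2.9
```

```bash
python3 -m creep '[{"grip":1,"tx":0,"ty":0,"tz":-0.04,"wx":0,"wy":0,"wz":0},{"grip":1,"tx":0,"ty":0,"tz":-0.11,"wx":0,"wy":0,"wz":0},{"grip":1,"tx":0,"ty":0.06,"tz":-0.11,"wx":0,"wy":0,"wz":0},{"grip":1,"tx":0,"ty":0.132,"tz":-0.11,"wx":0,"wy":0,"wz":0},{"grip":1,"tx":0,"ty":0.132,"tz":-0.11,"wx":0,"wy":0,"wz":0},{"grip":1,"tx":0,"ty":0.132,"tz":-0.08,"wx":0,"wy":0,"wz":0},{"grip":1,"tx":0,"ty":0.132,"tz":-0.05,"wx":0,"wy":0,"wz":0},{"grip":1,"tx":0,"ty":0.132,"tz":-0.03,"wx":0,"wy":0,"wz":0},{"grip":1,"tx":0,"ty":0.132,"tz":-0.03,"wx":0,"wy":0,"wz":0},{"grip":1,"tx":0,"ty":0.132,"tz":-0.03,"wx":0,"wy":0,"wz":0}]'
python3 -m creep '[{"grip":1,"tx":0,"ty":0,"tz":0.002,"wx":0,"wy":0,"wz":0},{"grip":1,"tx":0,"ty":0,"tz":0.004,"wx":0,"wy":0,"wz":0},{"grip":1,"tx":0,"ty":0,"tz":0.004,"wx":0,"wy":0,"wz":0}]'
```

```text
time: 15.12
tcp_pos: [559.0, -228.1, 51.0]
eef_rot: [-3.087, 0.582, 0.003]
ft_force: [0.8, -0.7, 0.4]
opening: 0.6
finger_force: 0.0
time: 15.37
tcp_pos: [559.9, -228.5, 50.4]
eef_rot: [3.087, -0.582, 0.002]
ft_force: [0.7, 0.7, -0.1]
opening: 0.6
finger_force: 0.0
```

```bash
python3 -m creep '[{"grip":1,"tx":0,"ty":0,"tz":0.002,"wx":0,"wy":0,"wz":0},{"grip":1,"tx":0,"ty":0,"tz":0.004,"wx":0,"wy":0,"wz":0},{"grip":1,"tx":0,"ty":0,"tz":0.004,"wx":0,"wy":0,"wz":0}]'
```

```text
time: 15.62
tcp_pos: [559.4, -228.4, 47.8]
eef_rot: [3.087, -0.583, 0.0]
ft_force: [-0.7, 0.4, -0.1]
opening: 0.7
finger_force: 0.0
```

```bash
python3 -m creep '[{"grip":1,"tx":0,"ty":0,"tz":0.0015,"wx":0,"wy":0,"wz":0},{"grip":1,"tx":0,"ty":0,"tz":0.003,"wx":0,"wy":0,"wz":0},{"grip":1,"tx":0,"ty":0,"tz":0.003,"wx":0,"wy":0,"wz":0}]'
```

```text
time: 15.87
tcp_pos: [559.5, -228.5, 46.3]
eef_rot: [3.087, -0.583, 0.0]
ft_force: [-0.7, -0.4, 1.0]
opening: 0.3
finger_force: 0.1
```

```bash
python3 -m creep '[{"grip":1,"tx":0,"ty":0,"tz":0.001,"wx":0,"wy":0,"wz":0},{"grip":1,"tx":0,"ty":0,"tz":0.002,"wx":0,"wy":0,"wz":0},{"grip":1,"tx":0,"ty":0,"tz":0.002,"wx":0,"wy":0,"wz":0}]'
```

```text
time: 16.12
tcp_pos: [559.6, -228.6, 45.5]
eef_rot: [3.087, -0.583, 0.001]
ft_force: [-0.4, -0.7, 1.2]
opening: 0.2
finger_force: 0.8
```

```bash
python3 -m creep '[{"grip":1,"tx":0,"ty":0,"tz":0.001,"wx":0,"wy":0,"wz":0},{"grip":1,"tx":0,"ty":0,"tz":0.002,"wx":0,"wy":0,"wz":0},{"grip":1,"tx":0,"ty":0,"tz":0.002,"wx":0,"wy":0,"wz":0}]'
```

```text
time: 16.37
tcp_pos: [559.6, -228.6, 44.4]
eef_rot: [3.087, -0.583, 0.001]
ft_force: [0.2, -1.4, 2.7]
opening: 0.4
finger_force: 1.1
```

```bash
python3 -m creep '[{"grip":1,"tx":0,"ty":0,"tz":0.001,"wx":0,"wy":0,"wz":0},{"grip":1,"tx":0,"ty":0,"tz":0.002,"wx":0,"wy":0,"wz":0},{"grip":1,"tx":0,"ty":0,"tz":0.002,"wx":0,"wy":0,"wz":0}]'
```

```text
time: 16.62
tcp_pos: [559.4, -228.5, 43.1]
eef_rot: [3.087, -0.583, 0.0]
ft_force: [-0.6, -0.3, 0.2]
opening: 0.2
finger_force: 0.4
```

```bash
python3 -m creep '[{"grip":1,"tx":0,"ty":0,"tz":0.001,"wx":0,"wy":0,"wz":0},{"grip":1,"tx":0,"ty":0,"tz":0.002,"wx":0,"wy":0,"wz":0},{"grip":1,"tx":0,"ty":0,"tz":0.002,"wx":0,"wy":0,"wz":0}]'
```

```text
time: 16.87
tcp_pos: [559.1, -228.1, 41.8]
eef_rot: [-3.087, 0.583, 0.001]
ft_force: [-0.7, 0.1, 0.8]
opening: 0.3
finger_force: 0.0
```

```bash
python3 -m creep '[{"grip":1,"tx":0,"ty":0,"tz":0.001,"wx":0,"wy":0,"wz":0},{"grip":1,"tx":0,"ty":0,"tz":0.0015,"wx":0,"wy":0,"wz":0},{"grip":1,"tx":0,"ty":0,"tz":0.0015,"wx":0,"wy":0,"wz":0}]'
```

```text
time: 17.12
tcp_pos: [559.2, -228.2, 41.2]
eef_rot: [-3.087, 0.583, 0.001]
ft_force: [-0.1, 0.3, -0.7]
opening: 0.3
finger_force: 0.0
```

```bash
python3 -m creep '[{"grip":1,"tx":0,"ty":0,"tz":0.001,"wx":0,"wy":0,"wz":0},{"grip":1,"tx":0,"ty":0,"tz":0.0015,"wx":0,"wy":0,"wz":0},{"grip":1,"tx":0,"ty":0,"tz":0.0015,"wx":0,"wy":0,"wz":0}]'
```

```text
time: 17.37
tcp_pos: [559.4, -228.4, 40.7]
eef_rot: [3.087, -0.583, -0.0]
ft_force: [-1.3, 0.1, 0.1]
opening: 0.3
finger_force: 0.1
```

```bash
python3 -m creep '[{"grip":1,"tx":0,"ty":0,"tz":0.001,"wx":0,"wy":0,"wz":0},{"grip":1,"tx":0,"ty":0,"tz":0.0015,"wx":0,"wy":0,"wz":0},{"grip":1,"tx":0,"ty":0,"tz":0.0015,"wx":0,"wy":0,"wz":0}]'
```

```text
time: 17.62
tcp_pos: [559.5, -228.4, 40.3]
eef_rot: [3.087, -0.583, 0.0]
ft_force: [-1.3, 0.1, 1.9]
opening: 0.3
finger_force: 1.2
```

```bash
python3 -m creep '[{"grip":1,"tx":0,"ty":0,"tz":0.001,"wx":0,"wy":0,"wz":0},{"grip":1,"tx":0,"ty":0,"tz":0.001,"wx":0,"wy":0,"wz":0},{"grip":1,"tx":0,"ty":0,"tz":0.001,"wx":0,"wy":0,"wz":0}]'
```

```text
time: 17.87
tcp_pos: [559.5, -228.4, 39.9]
eef_rot: [3.087, -0.583, 0.0]
ft_force: [-1.0, 0.2, 4.8]
opening: 0.1
finger_force: 2.4
```

```bash
python3 -m creep '[{"grip":1,"tx":0,"ty":0,"tz":-0.05,"wx":0,"wy":0,"wz":0},{"grip":1,"tx":0,"ty":0,"tz":-0.125,"wx":0,"wy":0,"wz":0},{"grip":1,"tx":0,"ty":0,"tz":-0.125,"wx":0,"wy":0,"wz":0},{"grip":1,"tx":-0.07,"ty":-0.04,"tz":-0.125,"wx":0,"wy":0,"wz":0},{"grip":1,"tx":-0.14,"ty":-0.066,"tz":-0.125,"wx":0,"wy":0,"wz":0},{"grip":1,"tx":-0.14,"ty":-0.066,"tz":-0.125,"wx":0,"wy":0,"wz":0},{"grip":1,"tx":-0.14,"ty":-0.066,"tz":-0.125,"wx":0,"wy":0,"wz":0},{"grip":1,"tx":-0.14,"ty":-0.066,"tz":-0.08,"wx":0,"wy":0,"wz":0},{"grip":1,"tx":-0.14,"ty":-0.066,"tz":-0.05,"wx":0,"wy":0,"wz":0},{"grip":1,"tx":-0.14,"ty":-0.066,"tz":-0.03,"wx":0,"wy":0,"wz":0}]'
python3 -m creep '[{"grip":1,"tx":0,"ty":0,"tz":0,"wx":0,"wy":0,"wz":0},{"grip":1,"tx":0,"ty":0,"tz":0.003,"wx":0,"wy":0,"wz":0},{"grip":1,"tx":0,"ty":0,"tz":0.003,"wx":0,"wy":0,"wz":0}]'
```

```text
time: 18.7
tcp_pos: [506.6, -173.1, 53.3]
eef_rot: [3.087, -0.584, 0.0]
ft_force: [-0.6, -0.1, 0.7]
opening: 0.1
finger_force: 0.0
time: 18.95
tcp_pos: [507.1, -172.7, 53.5]
eef_rot: [3.087, -0.583, 0.002]
ft_force: [-0.8, -0.1, -0.4]
opening: 0.2
finger_force: 0.0
```

```bash
python3 -m creep '[{"grip":1,"tx":0,"ty":0,"tz":0.002,"wx":0,"wy":0,"wz":0},{"grip":1,"tx":0,"ty":0,"tz":0.004,"wx":0,"wy":0,"wz":0},{"grip":1,"tx":0,"ty":0,"tz":0.004,"wx":0,"wy":0,"wz":0}]'
```

```text
time: 19.2
tcp_pos: [506.6, -172.3, 51.4]
eef_rot: [3.087, -0.583, 0.001]
ft_force: [0.5, 0.4, 1.6]
opening: 0.6
finger_force: 0.0
```

```bash
python3 -m creep '[{"grip":1,"tx":0,"ty":0,"tz":0.0015,"wx":0,"wy":0,"wz":0},{"grip":1,"tx":0,"ty":0,"tz":0.003,"wx":0,"wy":0,"wz":0},{"grip":1,"tx":0,"ty":0,"tz":0.003,"wx":0,"wy":0,"wz":0}]'
```

```text
time: 19.45
tcp_pos: [506.2, -172.2, 49.5]
eef_rot: [3.087, -0.583, 0.0]
ft_force: [0.1, -0.5, 0.2]
opening: 0.4
finger_force: 0.0
```

```bash
python3 -m creep '[{"grip":1,"tx":0,"ty":0,"tz":0.0015,"wx":0,"wy":0,"wz":0},{"grip":1,"tx":0,"ty":0,"tz":0.003,"wx":0,"wy":0,"wz":0},{"grip":1,"tx":0,"ty":0,"tz":0.003,"wx":0,"wy":0,"wz":0}]'
```

```text
time: 19.7
tcp_pos: [506.2, -172.1, 47.8]
eef_rot: [3.087, -0.583, -0.0]
ft_force: [-0.0, -0.1, -0.2]
opening: 0.5
finger_force: 0.0
```

```bash
python3 -m creep '[{"grip":1,"tx":0,"ty":0,"tz":0.0015,"wx":0,"wy":0,"wz":0},{"grip":1,"tx":0,"ty":0,"tz":0.003,"wx":0,"wy":0,"wz":0},{"grip":1,"tx":0,"ty":0,"tz":0.003,"wx":0,"wy":0,"wz":0}]'
```

```text
time: 19.95
tcp_pos: [506.2, -172.1, 46.4]
eef_rot: [3.087, -0.583, -0.0]
ft_force: [-0.7, 0.2, 0.0]
opening: 0.4
finger_force: 0.0
```

```bash
python3 -m creep '[{"grip":1,"tx":0,"ty":0,"tz":0.001,"wx":0,"wy":0,"wz":0},{"grip":1,"tx":0,"ty":0,"tz":0.002,"wx":0,"wy":0,"wz":0},{"grip":1,"tx":0,"ty":0,"tz":0.002,"wx":0,"wy":0,"wz":0}]'
```

```text
time: 20.2
tcp_pos: [506.2, -172.2, 45.4]
eef_rot: [3.087, -0.583, -0.0]
ft_force: [-0.1, -0.6, 0.0]
opening: 0.8
finger_force: 0.0
```

```bash
python3 -m creep '[{"grip":1,"tx":0,"ty":0,"tz":0.001,"wx":0,"wy":0,"wz":0},{"grip":1,"tx":0,"ty":0,"tz":0.002,"wx":0,"wy":0,"wz":0},{"grip":1,"tx":0,"ty":0,"tz":0.002,"wx":0,"wy":0,"wz":0}]'
```

```text
time: 20.45
tcp_pos: [506.2, -172.1, 44.4]
eef_rot: [3.087, -0.583, -0.0]
ft_force: [-0.5, -0.2, -0.5]
opening: 0.1
finger_force: 0.0
```

```bash
python3 -m creep '[{"grip":1,"tx":0,"ty":0,"tz":0.001,"wx":0,"wy":0,"wz":0},{"grip":1,"tx":0,"ty":0,"tz":0.002,"wx":0,"wy":0,"wz":0},{"grip":1,"tx":0,"ty":0,"tz":0.002,"wx":0,"wy":0,"wz":0}]'
```

```text
time: 20.7
tcp_pos: [506.2, -172.1, 43.4]
eef_rot: [3.087, -0.583, -0.0]
ft_force: [1.2, -0.0, 0.7]
opening: -0.0
finger_force: 0.0
```

```bash
python3 -m creep '[{"grip":1,"tx":0,"ty":0,"tz":0.001,"wx":0,"wy":0,"wz":0},{"grip":1,"tx":0,"ty":0,"tz":0.002,"wx":0,"wy":0,"wz":0},{"grip":1,"tx":0,"ty":0,"tz":0.002,"wx":0,"wy":0,"wz":0}]'
```

```text
time: 20.95
tcp_pos: [506.2, -172.2, 42.4]
eef_rot: [3.087, -0.583, -0.0]
ft_force: [0.1, 1.0, 0.1]
opening: 0.3
finger_force: 0.0
```

```bash
python3 -m creep '[{"grip":1,"tx":0,"ty":0,"tz":0.001,"wx":0,"wy":0,"wz":0},{"grip":1,"tx":0,"ty":0,"tz":0.002,"wx":0,"wy":0,"wz":0},{"grip":1,"tx":0,"ty":0,"tz":0.002,"wx":0,"wy":0,"wz":0}]'
```

```text
time: 21.2
tcp_pos: [506.2, -172.1, 41.4]
eef_rot: [3.087, -0.583, -0.0]
ft_force: [-0.1, 0.3, -0.1]
opening: 0.4
finger_force: 0.0
```

```bash
python3 -m creep '[{"grip":1,"tx":0,"ty":0,"tz":0.001,"wx":0,"wy":0,"wz":0},{"grip":1,"tx":0,"ty":0,"tz":0.002,"wx":0,"wy":0,"wz":0},{"grip":1,"tx":0,"ty":0,"tz":0.002,"wx":0,"wy":0,"wz":0}]'
```

```text
time: 21.45
tcp_pos: [506.3, -172.2, 40.5]
eef_rot: [3.087, -0.583, 0.0]
ft_force: [-0.2, -0.0, 0.4]
opening: 0.6
finger_force: 0.1
```

```bash
python3 -m creep '[{"grip":1,"tx":0,"ty":0,"tz":0.001,"wx":0,"wy":0,"wz":0},{"grip":1,"tx":0,"ty":0,"tz":0.002,"wx":0,"wy":0,"wz":0},{"grip":1,"tx":0,"ty":0,"tz":0.002,"wx":0,"wy":0,"wz":0}]'
```

```text
time: 21.7
tcp_pos: [506.4, -172.2, 39.7]
eef_rot: [3.087, -0.583, 0.0]
ft_force: [0.0, 1.3, 0.7]
opening: 0.6
finger_force: 0.7
```

```bash
python3 -m creep '[{"grip":1,"tx":0,"ty":0,"tz":0.001,"wx":0,"wy":0,"wz":0},{"grip":1,"tx":0,"ty":0,"tz":0.002,"wx":0,"wy":0,"wz":0},{"grip":1,"tx":0,"ty":0,"tz":0.002,"wx":0,"wy":0,"wz":0}]'
```

```text
time: 21.95
tcp_pos: [506.3, -172.2, 38.5]
eef_rot: [3.087, -0.583, 0.0]
ft_force: [0.4, -0.2, 1.0]
opening: 0.3
finger_force: 0.4
```

```bash
python3 -m creep '[{"grip":1,"tx":0,"ty":0,"tz":0.001,"wx":0,"wy":0,"wz":0},{"grip":1,"tx":0,"ty":0,"tz":0.002,"wx":0,"wy":0,"wz":0},{"grip":1,"tx":0,"ty":0,"tz":0.002,"wx":0,"wy":0,"wz":0}]'
```

```text
time: 22.2
tcp_pos: [506.1, -172.2, 37.2]
eef_rot: [3.087, -0.583, -0.001]
ft_force: [-0.2, 0.8, 0.2]
opening: 0.6
finger_force: 0.0
```

```bash
python3 -m creep '[{"grip":1,"tx":0,"ty":0,"tz":0.001,"wx":0,"wy":0,"wz":0},{"grip":1,"tx":0,"ty":0,"tz":0.002,"wx":0,"wy":0,"wz":0},{"grip":1,"tx":0,"ty":0,"tz":0.002,"wx":0,"wy":0,"wz":0}]'
```

```text
time: 22.45
tcp_pos: [506.1, -172.1, 36.2]
eef_rot: [-3.087, 0.583, 0.001]
ft_force: [-0.4, -0.5, 0.4]
opening: 0.5
finger_force: 0.0
```

```bash
python3 -m creep '[{"grip":1,"tx":0,"ty":0,"tz":0.001,"wx":0,"wy":0,"wz":0},{"grip":1,"tx":0,"ty":0,"tz":0.0015,"wx":0,"wy":0,"wz":0},{"grip":1,"tx":0,"ty":0,"tz":0.0015,"wx":0,"wy":0,"wz":0}]'
```

```text
time: 22.7
tcp_pos: [506.2, -172.2, 35.8]
eef_rot: [3.087, -0.583, -0.0]
ft_force: [-0.3, 0.2, -0.4]
opening: 0.5
finger_force: 0.3
```

```bash
python3 -m creep '[{"grip":1,"tx":0,"ty":0,"tz":0.0005,"wx":0,"wy":0,"wz":0},{"grip":1,"tx":0,"ty":0,"tz":0.001,"wx":0,"wy":0,"wz":0},{"grip":1,"tx":0,"ty":0,"tz":0.001,"wx":0,"wy":0,"wz":0}]'
```

```text
time: 22.95
tcp_pos: [506.3, -172.2, 35.4]
eef_rot: [3.087, -0.583, -0.0]
ft_force: [-0.3, 0.0, 2.1]
opening: 0.6
finger_force: 1.2
```

```bash
python3 -m creep '[{"grip":1,"tx":0,"ty":0,"tz":0.0005,"wx":0,"wy":0,"wz":0},{"grip":1,"tx":0,"ty":0,"tz":0.001,"wx":0,"wy":0,"wz":0},{"grip":1,"tx":0,"ty":0,"tz":0.001,"wx":0,"wy":0,"wz":0}]'
```

```text
time: 23.2
tcp_pos: [506.3, -172.2, 35.2]
eef_rot: [3.087, -0.583, 0.0]
ft_force: [-2.3, 1.4, 5.2]
opening: 0.5
finger_force: 2.6
```

```bash
python3 -m creep '[{"grip":1,"tx":0,"ty":0,"tz":0.0005,"wx":0,"wy":0,"wz":0},{"grip":1,"tx":0,"ty":0,"tz":0.0008,"wx":0,"wy":0,"wz":0},{"grip":1,"tx":0,"ty":0,"tz":0.0008,"wx":0,"wy":0,"wz":0}]'
```

```text
time: 23.45
tcp_pos: [506.4, -172.2, 35.0]
eef_rot: [3.087, -0.583, 0.0]
ft_force: [-3.0, 0.5, 7.6]
opening: 0.4
finger_force: 3.5
```

Post 2 bottomed too. I re-check spots 1 and 0 lightly, to confirm that they are still home.

```bash
python3 -m creep '[{"grip":1,"tx":0,"ty":0,"tz":-0.06,"wx":0,"wy":0,"wz":0},{"grip":1,"tx":0,"ty":0,"tz":-0.135,"wx":0,"wy":0,"wz":0},{"grip":1,"tx":0,"ty":0,"tz":-0.135,"wx":0,"wy":0,"wz":0},{"grip":1,"tx":0.07,"ty":0.03,"tz":-0.135,"wx":0,"wy":0,"wz":0},{"grip":1,"tx":0.14,"ty":0.066,"tz":-0.135,"wx":0,"wy":0,"wz":0},{"grip":1,"tx":0.14,"ty":0.066,"tz":-0.135,"wx":0,"wy":0,"wz":0},{"grip":1,"tx":0.14,"ty":0.066,"tz":-0.135,"wx":0,"wy":0,"wz":0},{"grip":1,"tx":0.14,"ty":0.066,"tz":-0.08,"wx":0,"wy":0,"wz":0},{"grip":1,"tx":0.14,"ty":0.066,"tz":-0.04,"wx":0,"wy":0,"wz":0},{"grip":1,"tx":0.14,"ty":0.066,"tz":-0.022,"wx":0,"wy":0,"wz":0}]'
python3 -m creep '[{"grip":1,"tx":0,"ty":0,"tz":0,"wx":0,"wy":0,"wz":0},{"grip":1,"tx":0,"ty":0,"tz":0.002,"wx":0,"wy":0,"wz":0},{"grip":1,"tx":0,"ty":0,"tz":0.004,"wx":0,"wy":0,"wz":0},{"grip":1,"tx":0,"ty":0,"tz":0.004,"wx":0,"wy":0,"wz":0},{"grip":1,"tx":0,"ty":0,"tz":0.004,"wx":0,"wy":0,"wz":0}]'
```

```text
time: 24.28
tcp_pos: [557.2, -226.8, 42.4]
eef_rot: [-3.086, 0.581, 0.007]
ft_force: [-0.3, 0.3, -0.8]
opening: 0.6
finger_force: 0.0
time: 24.7
tcp_pos: [560.2, -228.7, 44.6]
eef_rot: [3.086, -0.583, 0.003]
ft_force: [0.2, 0.1, 1.7]
opening: 0.1
finger_force: 0.0
```

```bash
python3 -m creep '[{"grip":1,"tx":0,"ty":0,"tz":0.001,"wx":0,"wy":0,"wz":0},{"grip":1,"tx":0,"ty":0,"tz":0.002,"wx":0,"wy":0,"wz":0},{"grip":1,"tx":0,"ty":0,"tz":0.002,"wx":0,"wy":0,"wz":0}]'
```

```text
time: 24.95
tcp_pos: [559.5, -228.5, 42.6]
eef_rot: [3.087, -0.583, 0.0]
ft_force: [-0.5, -0.0, 0.7]
opening: 0.4
finger_force: 0.0
```

```bash
python3 -m creep '[{"grip":1,"tx":0,"ty":0,"tz":0.001,"wx":0,"wy":0,"wz":0},{"grip":1,"tx":0,"ty":0,"tz":0.0015,"wx":0,"wy":0,"wz":0},{"grip":1,"tx":0,"ty":0,"tz":0.0015,"wx":0,"wy":0,"wz":0}]'
```

```text
time: 25.2
tcp_pos: [559.4, -228.4, 41.5]
eef_rot: [3.087, -0.583, -0.0]
ft_force: [-0.3, -0.1, 0.3]
opening: 0.7
finger_force: 0.0
```

```bash
python3 -m creep '[{"grip":1,"tx":0,"ty":0,"tz":0.001,"wx":0,"wy":0,"wz":0},{"grip":1,"tx":0,"ty":0,"tz":0.002,"wx":0,"wy":0,"wz":0},{"grip":1,"tx":0,"ty":0,"tz":0.002,"wx":0,"wy":0,"wz":0}]'
```

```text
time: 25.45
tcp_pos: [559.3, -228.4, 40.5]
eef_rot: [-3.087, 0.583, 0.0]
ft_force: [-0.6, -0.0, -0.2]
opening: 0.3
finger_force: 0.0
```

```bash
python3 -m creep '[{"grip":1,"tx":0,"ty":0,"tz":0.0005,"wx":0,"wy":0,"wz":0},{"grip":1,"tx":0,"ty":0,"tz":0.0012,"wx":0,"wy":0,"wz":0},{"grip":1,"tx":0,"ty":0,"tz":0.0012,"wx":0,"wy":0,"wz":0}]'
```

```text
time: 25.7
tcp_pos: [559.4, -228.4, 40.0]
eef_rot: [3.087, -0.583, -0.0]
ft_force: [-0.4, -0.3, 0.0]
opening: 0.5
finger_force: 0.0
```

```bash
python3 -m creep '[{"grip":1,"tx":0,"ty":0,"tz":0.0005,"wx":0,"wy":0,"wz":0},{"grip":1,"tx":0,"ty":0,"tz":0.0012,"wx":0,"wy":0,"wz":0},{"grip":1,"tx":0,"ty":0,"tz":0.0012,"wx":0,"wy":0,"wz":0}]'
```

```text
time: 25.95
tcp_pos: [559.5, -228.4, 39.4]
eef_rot: [3.087, -0.583, 0.0]
ft_force: [0.1, 0.4, 0.0]
opening: 0.6
finger_force: 0.2
```

```bash
python3 -m creep '[{"grip":1,"tx":0,"ty":0,"tz":0.0005,"wx":0,"wy":0,"wz":0},{"grip":1,"tx":0,"ty":0,"tz":0.0012,"wx":0,"wy":0,"wz":0},{"grip":1,"tx":0,"ty":0,"tz":0.0012,"wx":0,"wy":0,"wz":0}]'
```

```text
time: 26.2
tcp_pos: [559.5, -228.5, 39.1]
eef_rot: [3.087, -0.583, 0.0]
ft_force: [0.1, -0.7, 1.8]
opening: 0.3
finger_force: 1.0
```

```bash
python3 -m creep '[{"grip":1,"tx":0,"ty":0,"tz":0.0005,"wx":0,"wy":0,"wz":0},{"grip":1,"tx":0,"ty":0,"tz":0.0008,"wx":0,"wy":0,"wz":0},{"grip":1,"tx":0,"ty":0,"tz":0.0008,"wx":0,"wy":0,"wz":0}]'
```

```text
time: 26.45
tcp_pos: [559.6, -228.5, 38.8]
eef_rot: [3.087, -0.583, 0.0]
ft_force: [-0.3, 0.4, 4.6]
opening: 0.3
finger_force: 2.0
```

```bash
python3 -m creep '[{"grip":1,"tx":0,"ty":0,"tz":-0.04,"wx":0,"wy":0,"wz":0},{"grip":1,"tx":0,"ty":0,"tz":-0.11,"wx":0,"wy":0,"wz":0},{"grip":1,"tx":0,"ty":-0.06,"tz":-0.11,"wx":0,"wy":0,"wz":0},{"grip":1,"tx":0,"ty":-0.132,"tz":-0.11,"wx":0,"wy":0,"wz":0},{"grip":1,"tx":0,"ty":-0.132,"tz":-0.11,"wx":0,"wy":0,"wz":0},{"grip":1,"tx":0,"ty":-0.132,"tz":-0.07,"wx":0,"wy":0,"wz":0},{"grip":1,"tx":0,"ty":-0.132,"tz":-0.03,"wx":0,"wy":0,"wz":0},{"grip":1,"tx":0,"ty":-0.132,"tz":-0.01,"wx":0,"wy":0,"wz":0},{"grip":1,"tx":0,"ty":-0.132,"tz":-0.006,"wx":0,"wy":0,"wz":0},{"grip":1,"tx":0,"ty":-0.132,"tz":-0.006,"wx":0,"wy":0,"wz":0}]'
python3 -m creep '[{"grip":1,"tx":0,"ty":0,"tz":0.001,"wx":0,"wy":0,"wz":0},{"grip":1,"tx":0,"ty":0,"tz":0.002,"wx":0,"wy":0,"wz":0},{"grip":1,"tx":0,"ty":0,"tz":0.003,"wx":0,"wy":0,"wz":0},{"grip":1,"tx":0,"ty":0,"tz":0.003,"wx":0,"wy":0,"wz":0}]'
```

```text
time: 27.28
tcp_pos: [582.7, -166.8, 40.4]
eef_rot: [-3.087, 0.583, 0.003]
ft_force: [0.1, -0.5, 0.0]
opening: 0.4
finger_force: 0.0
time: 27.62
tcp_pos: [584.0, -167.2, 40.7]
eef_rot: [3.087, -0.583, 0.002]
ft_force: [1.1, -0.3, 0.1]
opening: 0.4
finger_force: 0.0
```

```bash
python3 -m creep '[{"grip":1,"tx":0,"ty":0,"tz":0.001,"wx":0,"wy":0,"wz":0},{"grip":1,"tx":0,"ty":0,"tz":0.002,"wx":0,"wy":0,"wz":0},{"grip":1,"tx":0,"ty":0,"tz":0.002,"wx":0,"wy":0,"wz":0}]'
```

```text
time: 27.87
tcp_pos: [583.5, -167.0, 39.0]
eef_rot: [3.087, -0.583, 0.0]
ft_force: [-0.7, -0.5, 0.4]
opening: 0.4
finger_force: 0.0
```

```bash
python3 -m creep '[{"grip":1,"tx":0,"ty":0,"tz":0.0005,"wx":0,"wy":0,"wz":0},{"grip":1,"tx":0,"ty":0,"tz":0.0012,"wx":0,"wy":0,"wz":0},{"grip":1,"tx":0,"ty":0,"tz":0.0012,"wx":0,"wy":0,"wz":0}]'
```

```text
time: 28.12
tcp_pos: [583.5, -166.9, 38.2]
eef_rot: [3.087, -0.583, -0.0]
ft_force: [-0.0, -0.3, -0.5]
opening: 0.6
finger_force: 0.0
```

```bash
python3 -m creep '[{"grip":1,"tx":0,"ty":0,"tz":0.001,"wx":0,"wy":0,"wz":0},{"grip":1,"tx":0,"ty":0,"tz":0.0018,"wx":0,"wy":0,"wz":0},{"grip":1,"tx":0,"ty":0,"tz":0.0018,"wx":0,"wy":0,"wz":0}]'
```

```text
time: 28.37
tcp_pos: [583.4, -167.0, 37.3]
eef_rot: [3.087, -0.583, -0.0]
ft_force: [-0.0, 0.7, 0.4]
opening: 0.2
finger_force: 0.0
```

```bash
python3 -m creep '[{"grip":1,"tx":0,"ty":0,"tz":0.0005,"wx":0,"wy":0,"wz":0},{"grip":1,"tx":0,"ty":0,"tz":0.0012,"wx":0,"wy":0,"wz":0},{"grip":1,"tx":0,"ty":0,"tz":0.0012,"wx":0,"wy":0,"wz":0}]'
```

```text
time: 28.62
tcp_pos: [583.4, -167.0, 36.7]
eef_rot: [3.087, -0.583, -0.0]
ft_force: [-0.7, 0.1, 0.0]
opening: 0.4
finger_force: 0.0
```

```bash
python3 -m creep '[{"grip":1,"tx":0,"ty":0,"tz":0.0005,"wx":0,"wy":0,"wz":0},{"grip":1,"tx":0,"ty":0,"tz":0.001,"wx":0,"wy":0,"wz":0},{"grip":1,"tx":0,"ty":0,"tz":0.001,"wx":0,"wy":0,"wz":0}]'
```

```text
time: 28.87
tcp_pos: [583.5, -167.0, 36.3]
eef_rot: [3.087, -0.583, -0.0]
ft_force: [-0.3, -0.0, -0.0]
opening: 0.6
finger_force: 0.0
```

```bash
python3 -m creep '[{"grip":1,"tx":0,"ty":0,"tz":-0.04,"wx":0,"wy":0,"wz":0},{"grip":1,"tx":0,"ty":0,"tz":-0.11,"wx":0,"wy":0,"wz":0},{"grip":1,"tx":0,"ty":0,"tz":-0.18,"wx":0,"wy":0,"wz":0},{"grip":1,"tx":-0.06,"ty":0.06,"tz":-0.24,"wx":0,"wy":0,"wz":0},{"grip":1,"tx":-0.06,"ty":0.06,"tz":-0.24,"wx":0,"wy":0,"wz":0},{"grip":1,"tx":-0.06,"ty":0.06,"tz":-0.24,"wx":0,"wy":0,"wz":0}]'
python3 - <<'E'
from h import *;from rig import ctrl,cams
w=cams.capture("wrist");o=holes(w["color"]);print(o)
E
```

```text
time: 29.37
tcp_pos: [544.0, -186.6, 158.8]
eef_rot: [3.083, -0.588, 0.005]
ft_force: [0.6, -0.8, -0.4]
opening: 0.4
finger_force: 0.0
[((301.5, 127.0), 21.0, 16.0), ((204.0, 126.5), 20.0, 17.0)]
```

```bash
python3 -c "
from rig import ctrl
print(ctrl.close_job())"
```

```text
the job is handed in; nothing more can be done
None
```

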